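# Square up a computer chassis frame by its diagonals

### The job

Check the aluminium chassis frame for squareness with the spring-loaded slide rule: set the rule's two feet snugly into opposite inside corners, first (as seen from the robot) across the diagonal from the near left to the far right corner, then across the one from the near right to the far left, never forcing it. Compare the two lengths, and shift the far rail sideways by its stud until both diagonals are equal to within about 2 mm. Leave the rule lying across the second diagonal with its feet still in the corners, let go of everything, and do not disturb the heat sink inside the frame or the screwdriver.

Things in the scene. Friction and masses are not known exactly. Their poses are not given: they have to be found in the camera images.
- frame: fixed near rail of a flat frame lying on the bench: four aluminium rails 20 mm wide, 30 mm high, sharp inside corners, open down to the bench; the opening is 190 mm along the near rail by 170 mm across. Origin: on the bench, middle of the near rail's inner face; x points across the opening to the far rail, y to the frame's left, z up
- far_rail: far rail, parallel to the near rail at 170 mm (origin on the bench, middle of its inner face, same axes). It stands shifted sideways (y) by up to 14 mm either way, side rails swinging with it; it can slide 18 mm. Tight joints hold it: about 13 N moves it, plus or minus up to 4 N from a rule set across; it stays where left. 1 mm of shift alters the diagonals' difference by 1.5 mm
- near_left (a point): the inside corner of the frame that is near left as the robot sees it, at the height of the rails' top (30 mm above the table); where the near and left rails meet
- near_right (a point): the inside corner of the frame that is near right as the robot sees it, at the height of the rails' top (30 mm above the table); where the near and right rails meet
- far_left (a point): the inside corner of the frame that is far left as the robot sees it, at the height of the rails' top (30 mm above the table); where the far and left rails meet; moves with the far rail
- far_right (a point): the inside corner of the frame that is far right as the robot sees it, at the height of the rails' top (30 mm above the table); where the far and right rails meet; moves with the far rail
- stud (a point): centre of a square steel stud, 14 x 14 mm and 32 mm high, standing on the middle of the far rail (from 30 to 62 mm above the bench), faces parallel to the frame's x and y; part of the far rail, which can be held and shifted by it
- rule_grip (a point): centre of the slide rule's black grip block, 60 mm long (x), 24 wide (y), 30 high (z). x runs along the rule to the sliding foot, z up. The rule is a straight bar 300 mm long, 22 mm wide, underside level with the block's (15 mm below this point); it starts lying on its two feet, this point 29 mm above the bench; set on the rails, 45 mm. About 0.2 kg, balanced within 30 mm of this point
- tip_fixed (a point): outermost point of the fixed foot, half-way up it: 118 mm from rule_grip along the rule's -x and 22 mm lower. Both feet are round steel pins 8 mm thick, 14 mm long, pointing down, 12 mm in from the bar's ends: in use the bar's ends rest on top of the rails and the feet hang inside the opening. In a snug corner the tip stops 2 mm short of the corner
- tip_slide (a point): outermost point of the sliding foot, half-way up it, on the steel tongue (14 mm wide) that comes out of the rule's +x end; 158 mm from rule_grip along the rule's +x (22 mm lower) when the tongue is fully out. In a snug corner it stops 2 mm short of the corner
- rule_slide (a joint): how far the tongue is pushed in, m: 0 fully out (276 mm over the feet's outer points, longer than either diagonal), 0.045 fully in, a hard stop; the length over the feet is 0.276 minus this. A spring pushes the tongue out, 1.5 N at 0 and 1 N more per 10 mm
- screwdriver: bystander: screwdriver 200 mm long with a black handle, lying on the bench; origin under its middle
- heatsink: bystander: finned aluminium heat sink 36 x 36 x 14 mm lying on the bench inside the frame's opening near the left rail; origin at its underside

How it is judged:
On the way, in this order (a step that is already met when the one before it is completed fails the run):
1. the rule lies across the first diagonal: its feet in the near left and far right corners (((horizontal distance between tip_slide and near_left below 0.006 m and horizontal distance between tip_fixed and far_right below 0.006 m) or (horizontal distance between tip_slide and far_right below 0.006 m and horizontal distance between tip_fixed and near_left below 0.006 m)) and height (world z) of each of tip_slide, tip_fixed below 0.0265 m), for 0.3 s.
2. the rule lies across the second diagonal: its feet in the near right and far left corners (((horizontal distance between tip_slide and near_right below 0.006 m and horizontal distance between tip_fixed and far_left below 0.006 m) or (horizontal distance between tip_slide and far_left below 0.006 m and horizontal distance between tip_fixed and near_right below 0.006 m)) and height (world z) of each of tip_slide, tip_fixed below 0.0265 m), for 0.3 s.
At the end, for the whole second after the job is handed in: the far left corner is within 1.5 mm sideways of straight ahead of the near left one (diagonals equal to 2 mm); the rule rests on the rails across the second diagonal, each foot's tip within 6 mm of its corner (near right, far left) and under 26.5 mm above the bench; all at rest (all of step 2 and y of far_left in the frame of frame between 0.0935 and 0.0965 m and linear speed of rule below 0.01 m/s); the robot touches nothing.
It fails at once if the rule is forced: its contacts with the frame add up to more than 38 N (the spring alone makes up to 15 N) (contact force between rule and frame above 38 N).
It fails at once if the heat sink is moved by more than 20 mm or the screwdriver by more than 30 mm (distance of heatsink from where it was at the start of the episode above 0.02 m or distance of screwdriver from where it was at the start of the episode above 0.03 m).
It also fails if it takes over 72 s, if anything falls off the work surface, if the arm or the gripper's body presses on something with over 40 N, if the wrist force passes 120 N, or if a joint passes its speed limit or range.

### The arm

A 6-joint arm with a two-finger parallel gripper is mounted at the origin on the work surface. World frame = base frame: x ahead of the robot, y to its left, z up, the work surface at z = 0. Lengths are in m, angles in rad, forces in N, time in s.
With the tool pointing down it reaches from about 0.25 to 0.8 m from the base axis. Payload 3.9 kg.
Tool frame: the origin (TCP) lies midway between the tips of the shut fingers; the grasp point (between the pads) lies 19 mm behind it; z points along the fingers, y is the direction in which the jaws open and shut (so a half turn about z gives the same grasp; the last joint's range is limited). The gripper opens to 85 mm and grips with 20 to 120 N. Pads are 22 mm wide; open, the fingers measure 114 mm over their backs; the gripper's body (76 mm by 85 mm) begins 54 mm behind the grasp point. The pads swing forward as they close: fully open they stand 13 mm farther back than shut.
Start: joints at [-1.107, 0.26, -0.138, 1.173, 0, 1.571], TCP at [0.235, -0.47, 0.231] pointing down, gripper open.
Joint ranges: [-2.78, 2.78], [-0.83, 1.72], [-1.28, 1.37], [-1.9, 2.12], [-1.57, 1.48], [-3.14, 3.14]. Speed limits (rad/s): [2.57, 2.57, 3.14, 3.14, 3.14, 3.14].

### API

Orientations are given as a 3x3 rotation matrix whose columns are the frame's x, y, z axes.
In Python, from bench import env, vision, ticket gives the robot as it stands.
- The arm moves only by the shell command python3 -m jog 'ROWS' [FORCE]. ROWS is JSON, a list of rows, each a list of 3 entries, a list of its own where there are three numbers: the closure, from 0 (fully open) to 1 (shut), then the shift along the tool's x, y, z each as a share of 0.025 m, from -1 to 1, then the turn, a rotation vector about the tool's x, y, z each as a share of 4 degrees, from -1 to 1. In form: [[grip, [tx, ty, tz], [ax, ay, az]], ...]. A call has exactly 10 rows; each row shifts and turns the pose as measured when the row begins, along the tool's axes as they then stand; what a row does not reach is not made up. A row lasts 1/10 s, in which the tool goes at most 50 mm and 8.59 degrees, less where a joint would pass 70% of its speed; a pose out of reach is approached as far as the arm can. A call with a number of a shift or a turn outside -1 to 1 is refused whole. A call with a gripper value outside its range is refused whole. The fingers move at their own pace and stop on an object; FORCE is the grip in N (left out, the last holds). Time passes only in rows, so rows that do not move let the fingers close, or fill a call up. It gives the time, the measured TCP pose, the force and the opening at its end, in the units of the state.
- env.get_obs(): the state, without advancing time (a new reading comes with each control period).
- vision.snapshot(name): name is "scene" or "top" or "wrist"; returns a dict with "frame" (480x640x3 uint8, blue, green, red), "fx", "fy", "cx", "cy" (pixels), "D" ([k1, k2, p1, p2, k3] as OpenCV has them; the pictures are not rectified), "xyz" and "rotation" of the camera in the world; the wrist camera has in their place "T_tool_cam" (4x4, takes a point from camera to tool coordinates, whose origin is the TCP and whose axes are the flange's). Camera axes: x right, y down, z forward; pixel columns grow to the right and rows downward; lengths in m; the calibration is good to about 2 mm. A picture is of the moment at which its call begins: read the wrist's pose just before it. There is no depth.
- ticket.close_job(): hands the job in, once; it reports no verdict.
The state is a dict: "t": time; "joints": joint angles; "qvel": joint speeds; "joint_efforts": joint torques, N m; "position": TCP position; "tcp_rot": TCP orientation; "force": force on the tool from outside, world axes, zero at the start; "wrist_torque": the same for the moment, N m; "gripper_width": opening from 0.0 (shut) to 1.0 (fully open).
Only numpy, scipy, OpenCV 4.12 (cv2) and the standard library are available. Lean on these libraries where they do the work, as an engineer would, in place of code of your own. Each camera call takes 0.05 s, during which the arm holds its last target. There are 200 camera calls.

## Working session

There is one attempt and no reset: what is moved stays moved. The work goes in short steps, Python scripts to look and compute and a shell command to move; the robot and the scene stay as the last step left them, time stands still between calls to the robot, and variables do not carry over. Pictures are saved under pics/ and viewed, about 8 in all and at most 12, crops included, and the job is handed in when it is done.

```bash
ls; mkdir -p pics; cat > h.py <<'E'
import numpy as np, cv2
from bench import env, vision, ticket
def cam(name):
    o=env.get_obs(); s=vision.snapshot(name)
    K=np.array([[s['fx'],0,s['cx']],[0,s['fy'],s['cy']],[0,0,1.]]); D=np.array(s['D'],float)
    if 'xyz' in s: R=np.array(s['rotation']).reshape(3,3); p=np.array(s['xyz'])
    else:
        T=np.array(s['T_tool_cam']); Rt=np.array(o['tcp_rot']).reshape(3,3)
        R=Rt@T[:3,:3]; p=np.array(o['position'])+Rt@T[:3,3]
    return s['frame'],K,D,R,p
def ray(px,c,z):
    f,K,D,R,p=c
    u=cv2.undistortPoints(np.array(px,float).reshape(-1,1,2),K,D).reshape(-1,2)
    d=np.c_[u,np.ones(len(u))]@R.T
    return p+d*((z-p[2])/d[:,2])[:,None]
def proj(P,c):
    f,K,D,R,p=c
    P=np.array(P,float).reshape(-1,3)
    return cv2.projectPoints(P,cv2.Rodrigues(R.T)[0],-R.T@p,K,D)[0].reshape(-1,2)
E
python3 - <<'E'
from h import *
import pickle
for n in ['top','scene']:
    c=cam(n); cv2.imwrite(f'pics/{n}0.png',c[0]); pickle.dump(c,open(n+'0.pkl','wb')); print(n,c[4],c[3].round(2).tolist(),c[1][0,0])
print(env.get_obs())
E
```

```text
pics
top [ 0.32109025 -0.0051377   1.06587042] [[-0.03, -0.98, 0.19], [-1.0, 0.03, 0.02], [-0.02, -0.19, -0.98]] 566.4521381508906
scene [1.38835117 0.26976633 0.65821334] [[-0.3, 0.52, -0.8], [0.95, 0.15, -0.27], [-0.02, -0.84, -0.55]] 510.11356936497737
{'t': 0.1, 'joints': array([-1.10697326e+00,  2.60622289e-01, -1.39224435e-01,  1.17272812e+00,
        2.15155080e-05,  1.57078413e+00]), 'qvel': array([ 0.00170561, -0.00341249,  0.00139748, -0.00035105, -0.00026834,
        0.00071997]), 'joint_efforts': array([-1.41615768e-03, -4.06507802e+01,  2.54527259e+01,  1.00986409e-02,
       -3.83158056e-05, -5.60738528e-06]), 'position': array([ 0.23460013, -0.4689791 ,  0.23055199]), 'tcp_rot': array([[ 8.94343270e-01,  4.47380723e-01, -7.76412632e-04],
       [ 4.47381397e-01, -8.94341839e-01,  1.60023763e-03],
       [ 2.15371696e-05, -1.77851433e-03, -9.99998418e-01]]), 'force': array([ 0.06754585,  0.01274191, -0.34747306]), 'wrist_torque': array([ 0.03270848, -0.02897213,  0.01614244]), 'gripper_width': 1.0030871520929583}
```

View pics/top0.png

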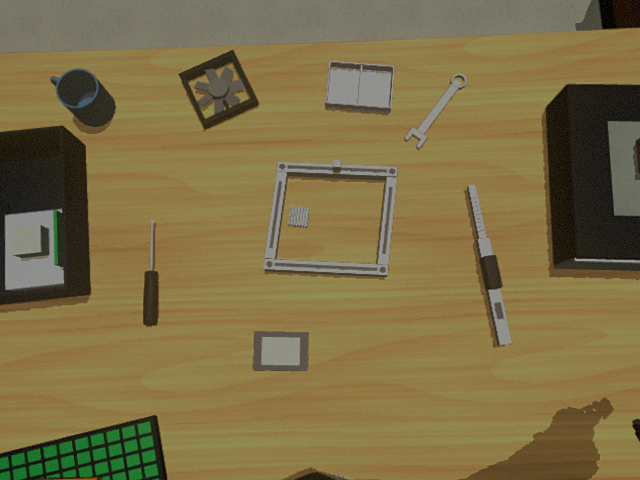

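View pics/scene0.png

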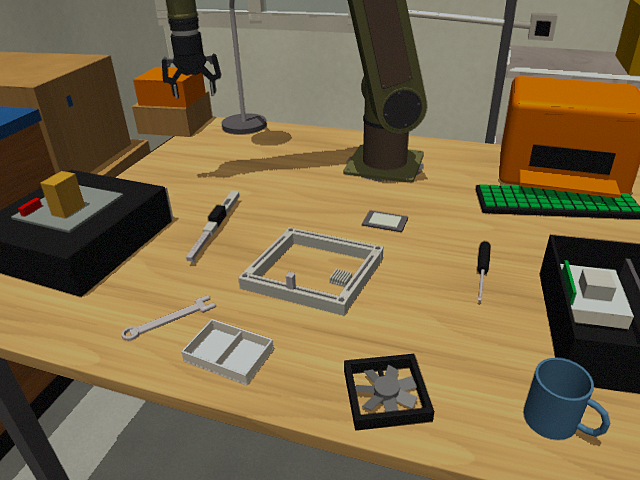

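The robot is at the bottom of the top view. The frame's outer corners are at about (282,168), (392,171), (385,270) and (268,265). The rule's grip is at (490,272) and its longer end, the tongue, points up to (472,187). The heat sink is at (299,217), and the stud at (337,165) is a little left of the frame's middle.

```bash
python3 - <<'E'
from h import *
import pickle
c=pickle.load(open('top0.pkl','rb')); f=c[0]
roi=f[180:350,460:520]; m=(roi.max(2)<60).astype(np.uint8)
n,l,st,ce=cv2.connectedComponentsWithStats(m)
i=1+np.argmax(st[1:,4]); print(st[1:].tolist(),ce[i]+[460,180])
g=ray([ce[i]+[460,180]],c,0.040)[0]; print('grip',g)
e=ray([(472,187),(505,342)],c,0.025); print(e, np.degrees(np.arctan2(*(e[0]-e[1])[[1,0]])), np.linalg.norm(e[0]-e[1]))
pts=ray([(285,176),(387,178),(379,265),(274,262)],c,0.03); print('corners FL FR NR NL',pts.round(4))
print('stud',ray([(337,163)],c,.062))
s=vision.snapshot('wrist'); print(np.array(s['T_tool_cam']).round(3).tolist(), s['fx'])
z=cv2.resize(f[150:350,255:520],None,fx=3,fy=3,interpolation=cv2.INTER_CUBIC); z=np.clip(z*1.5,0,255).astype(np.uint8); cv2.imwrite('pics/topz.png',z)
E
```

```text
[[10, 22, 1, 1, 1], [16, 51, 1, 1, 1], [16, 61, 1, 1, 1], [17, 63, 1, 1, 1], [18, 65, 1, 1, 1], [18, 69, 2, 2, 3], [19, 73, 1, 1, 1], [20, 75, 22, 35, 443], [27, 111, 1, 3, 3], [28, 117, 2, 6, 6], [30, 124, 1, 1, 1], [30, 126, 1, 1, 1], [31, 128, 1, 1, 1], [31, 132, 2, 2, 2], [32, 136, 1, 1, 1], [33, 138, 1, 1, 1], [33, 140, 1, 1, 1], [34, 143, 1, 1, 1], [34, 145, 1, 2, 2], [35, 149, 1, 1, 1], [36, 153, 1, 1, 1], [36, 155, 1, 2, 2], [37, 158, 1, 3, 3], [38, 162, 1, 3, 3]] [490.28442438 272.81489842]
grip [ 0.45629727 -0.31478537  0.04      ]
[[ 0.62260567 -0.29990399  0.025     ]
 [ 0.33316947 -0.33363937  0.025     ]] 6.648139812986538 0.2913955926471275
corners FL FR NR NL [[ 0.6556  0.0534  0.03  ]
 [ 0.6447 -0.1404  0.03  ]
 [ 0.4783 -0.1165  0.03  ]
 [ 0.4901  0.0772  0.03  ]]
stud [[ 0.66700214 -0.04544983  0.062     ]]
[[0.0, -0.956, -0.293, 0.076], [1.0, 0.0, -0.0, -0.0], [0.0, -0.293, 0.956, -0.141], [0.0, 0.0, 0.0, 1.0]] 332.88061680974056
```

View pics/topz.png

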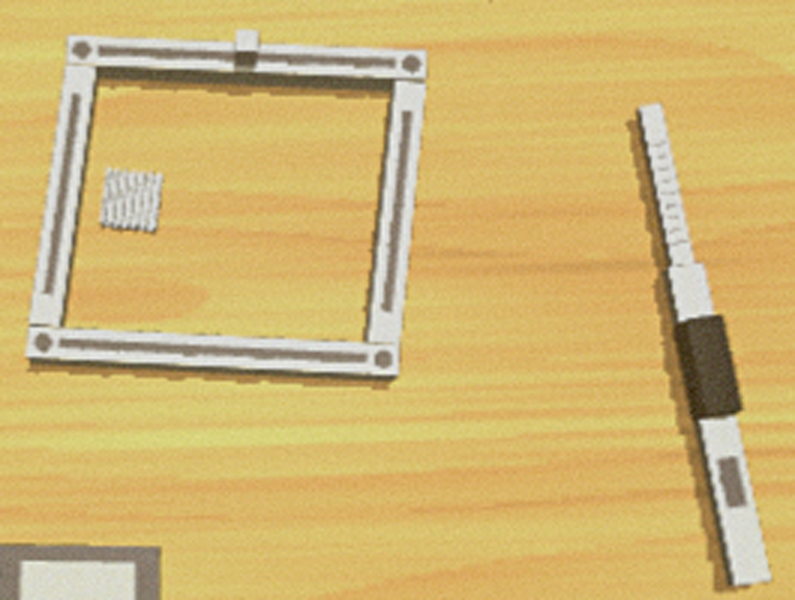

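The zoom shows the rule's tongue (graduated, narrower) pointing away from the robot. The inside corners are at about FL (97,68), FR (393,79), NR (369,343) and NL (65,327) in the crop, so the far rail stands shifted to the right.

```bash
python3 - <<'E'
from h import *
import pickle
c=pickle.load(open('top0.pkl','rb'))
z=lambda a:np.array(a)/3.+[255-.33,150-.33]
P=ray([z(a) for a in [(97,68),(393,79),(369,343),(65,327)]],c,.03)[:,:2]; print(P.round(4))
FL,FR,NR,NL=P
y=(NL-NR); print('len',np.linalg.norm(y),np.linalg.norm(FL-FR)); y/=np.linalg.norm(y); x=np.array([y[1],-y[0]])
print('yaw',np.degrees(np.arctan2(x[1],x[0])),'FL-NL',(FL-NL)@x,(FL-NL)@y,(FR-NR)@x,(FR-NR)@y)
d=FR-NL;print(d,np.degrees(np.arctan2(d[1],d[0])),np.linalg.norm(d)); d=FL-NR;print(d,np.degrees(np.arctan2(d[1],d[0])),np.linalg.norm(d))
e=ray([z((651,105)),z((752,584))],c,.024);d=e[0]-e[1];print(e,np.degrees(np.arctan2(d[1],d[0])),np.linalg.norm(d))
e=ray([z((652,265)),z((703,265)),z((735,415))],c,.024)
g=ray([z(a) for a in[(679,325),(720,315),(742,410),(696,418)]],c,.044);print(g,g.mean(0))
E
```

```text
[[ 0.6628  0.0494]
 [ 0.6488 -0.1381]
 [ 0.4803 -0.1142]
 [ 0.4963  0.0727]]
len 0.18758617926676965 0.18797990302716075
yaw -4.889222883037057 FL-NL 0.1679330815374167 -0.009073406356930859 0.16990911808613948 -0.009456743825345872
[ 0.15249701 -0.21080722] -54.118190564413474 0.26018267034815185
[0.18253659 0.16355037] 41.859920112768364 0.24508841255068003
[[ 0.62749195 -0.29994591  0.024     ]
 [ 0.3290728  -0.33413792  0.024     ]] 6.536283539385792 0.30037158168357847
[[ 0.4832483  -0.29948014  0.044     ]
 [ 0.48858109 -0.32442176  0.044     ]
 [ 0.43080394 -0.33200363  0.044     ]
 [ 0.42681626 -0.30451722  0.044     ]] [ 0.4573624  -0.31510569  0.044     ]
```

```bash
cat >> h.py <<'E'
def state():
    o=env.get_obs(); R=np.array(o['tcp_rot']).reshape(3,3); p=np.array(o['position'])
    return o,R,p,np.degrees(np.arctan2(R[1,0],R[0,0]))
def plan(xyz,yaw,n,pitch=0.):
    # pitch>0: tool x axis points down
    o,R,p,y0=state(); from scipy.spatial.transform import Rotation as Q
    a,b=np.radians(yaw),np.radians(pitch)
    X=np.array([np.cos(a)*np.cos(b),np.sin(a)*np.cos(b),-np.sin(b)]); Y=np.array([np.sin(a),-np.cos(a),0]); G=np.c_[X,Y,np.cross(X,Y)]
    w=Q.from_matrix(R.T@G).as_rotvec()/n; d=(np.array(xyz)-p)/n
    print('t',o['t'],'p',p.round(4),'yaw',round(y0,2),'pitch',round(np.degrees(-np.arcsin(R[2,0])),2),'F',np.round(o['force'],1),'w',round(o['gripper_width'],3))
    for i in range(n):
        Ri=R@Q.from_rotvec(w*i).as_matrix()
        print(np.round(Ri.T@d/.025,2).tolist(),np.round(np.degrees(w)/4,2).tolist())
E
python3 -c "
from h import *
plan((.458,-.316,.10),6.5,14)"
```

```text
t 0.15 p [ 0.2346 -0.4691  0.2306] yaw 26.57 pitch -0.0 F [ 0.  -0.4  0.4] w 0.999
[0.77, -0.11, 0.37] [-0.0, 0.0, 0.36]
[0.76, -0.12, 0.37] [-0.0, 0.0, 0.36]
[0.76, -0.14, 0.37] [-0.0, 0.0, 0.36]
[0.76, -0.16, 0.37] [-0.0, 0.0, 0.36]
[0.75, -0.18, 0.37] [-0.0, 0.0, 0.36]
[0.75, -0.2, 0.37] [-0.0, 0.0, 0.36]
[0.74, -0.22, 0.37] [-0.0, 0.0, 0.36]
[0.74, -0.24, 0.37] [-0.0, 0.0, 0.36]
[0.73, -0.26, 0.37] [-0.0, 0.0, 0.36]
[0.72, -0.27, 0.37] [-0.0, 0.0, 0.36]
[0.72, -0.29, 0.37] [-0.0, 0.0, 0.36]
[0.71, -0.31, 0.37] [-0.0, 0.0, 0.36]
[0.7, -0.33, 0.37] [-0.0, 0.0, 0.36]
[0.69, -0.34, 0.37] [-0.0, 0.0, 0.36]
```

```bash
python3 -m jog '[[0,[0.77,-0.11,0.37],[0,0,0.36]],[0,[0.76,-0.12,0.37],[0,0,0.36]],[0,[0.76,-0.14,0.37],[0,0,0.36]],[0,[0.76,-0.16,0.37],[0,0,0.36]],[0,[0.75,-0.18,0.37],[0,0,0.36]],[0,[0.75,-0.2,0.37],[0,0,0.36]],[0,[0.74,-0.22,0.37],[0,0,0.36]],[0,[0.74,-0.24,0.37],[0,0,0.36]],[0,[0.73,-0.26,0.37],[0,0,0.36]],[0,[0.72,-0.27,0.37],[0,0,0.36]]]' 30
python3 -c "
from h import *
plan((.458,-.316,.10),6.5,9)"
```

```text
t: 1.15
position: [0.3978, -0.3574, 0.1329]
tcp_rot: [[0.981, 0.195, -0.004], [0.195, -0.981, 0.003], [-0.003, -0.003, -1.0]]
force: [0.2, -0.9, 0.3]
gripper_width: 1.003
t 1.15 p [ 0.3978 -0.3574  0.1329] yaw 11.26 pitch 0.17 F [ 0.2 -0.9  0.3] w 1.003
[0.3, -0.13, 0.15] [-0.01, 0.01, 0.13]
[0.3, -0.13, 0.15] [-0.01, 0.01, 0.13]
[0.3, -0.13, 0.15] [-0.01, 0.01, 0.13]
[0.3, -0.14, 0.15] [-0.01, 0.01, 0.13]
[0.29, -0.14, 0.15] [-0.01, 0.01, 0.13]
[0.29, -0.14, 0.15] [-0.01, 0.01, 0.13]
[0.29, -0.14, 0.15] [-0.01, 0.01, 0.13]
[0.29, -0.15, 0.15] [-0.01, 0.01, 0.13]
[0.29, -0.15, 0.15] [-0.01, 0.01, 0.13]
```

```bash
python3 -m jog '[[0,[0.54,-0.23,0.27],[0,0,0.24]],[0,[0.54,-0.24,0.27],[0,0,0.24]],[0,[0.53,-0.25,0.27],[0,0,0.24]],[0,[0.53,-0.26,0.27],[0,0,0.24]],[0,[0.53,-0.26,0.27],[0,0,0.24]],[0,[0,0,0.4],[0,0,0]],[0,[0,0,0.4],[0,0,0]],[0,[0,0,0.2],[0,0,0]],[0,[0,0,0],[0,0,0]],[0,[0,0,0],[0,0,0]]]' 30
python3 - <<'E'
from h import *
plan((.458,-.316,.018),6.5,4)
c=cam('wrist'); cv2.imwrite('pics/w1.png',c[0])
E
```

```text
t: 2.15
position: [0.4579, -0.3113, 0.0663]
tcp_rot: [[0.994, 0.112, -0.012], [0.112, -0.994, 0.008], [-0.011, -0.009, -1.0]]
force: [-0.6, 0.8, -0.1]
gripper_width: 0.999
t 2.15 p [ 0.4579 -0.3113  0.0663] yaw 6.42 pitch 0.61 F [-0.6  0.8 -0.1] w 0.999
[0.0, 0.05, 0.48] [-0.03, 0.04, -0.01]
[-0.0, 0.05, 0.48] [-0.03, 0.04, -0.01]
[-0.0, 0.05, 0.48] [-0.03, 0.04, -0.01]
[-0.0, 0.05, 0.48] [-0.03, 0.04, -0.01]
```

View pics/w1.png

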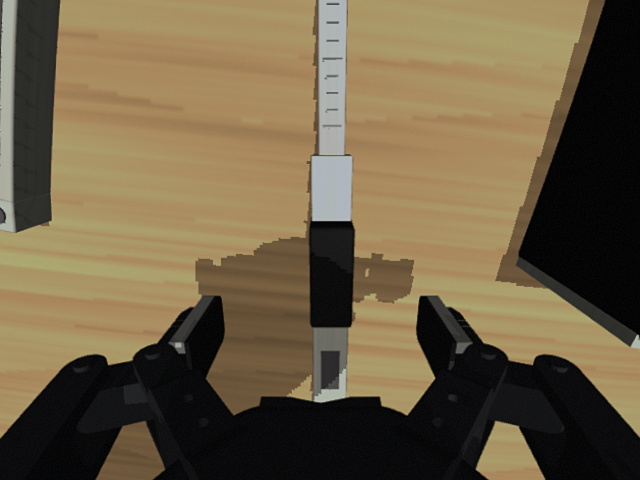

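The wrist view shows the black block, pixels x 311–354 and y 222–327, straight between the fingers and about 12 px right of centre. The block runs parallel to the tool.

```bash
python3 - <<'E'
from h import *
c=cam('wrist')
print(ray([(332,226),(332,327)],c,.044).mean(0), ray([(332,226),(332,327)],c,.044))
E
python3 -m jog '[[0,[0,0.07,0.48],[0,0.02,0]],[0,[0,0.07,0.48],[0,0.04,0]],[0,[0,0.05,0.48],[0,0.04,0]],[0,[0,0.05,0.4],[0,0.04,0]],[0,[0,0,0.1],[0,0,0]],[0.4,[0,0,0],[0,0,0]],[0.8,[0,0,0],[0,0,0]],[1,[0,0,0],[0,0,0]],[1,[0,0,0],[0,0,0]],[1,[0,0,0],[0,0,0]]]' 40
```

```text
[ 0.4599411  -0.31671927  0.044     ] [[ 0.48927143 -0.31307746  0.044     ]
 [ 0.43061077 -0.32036109  0.044     ]]
t: 3.25
position: [0.4602, -0.3196, 0.017]
tcp_rot: [[0.994, 0.111, 0.004], [0.111, -0.994, 0.005], [0.005, -0.004, -1.0]]
force: [-0.4, 0.3, -2.0]
gripper_width: 0.276
```

```bash
python3 -m jog '[[1,[0,0,-0.5],[0,0,0]],[1,[0,0,-0.9],[0,0,0]],[1,[0,0,-0.9],[0,0,0]],[1,[0.1,-0.8,-0.9],[0,0,0]],[1,[0.1,-0.9,-0.8],[0,0,0]],[1,[0.1,-0.9,-0.5],[0,0,0]],[1,[0.1,-0.9,0],[0,0,0]],[1,[0.1,-0.9,0],[0,0,0]],[1,[0.1,-0.9,0],[0,0,0]],[1,[0.1,-0.9,0],[0,0,0]]]' 40
python3 -m jog '[[1,[0.1,-0.9,0],[0,0,0]],[1,[0.1,-0.9,0],[0,0,0]],[1,[0.1,-0.9,0],[0,0,0]],[1,[0.1,-0.9,0],[0,0,0]],[1,[0.1,-0.9,0],[0,0,0]],[1,[0,-0.5,0],[0,0,0]],[1,[0,0,0],[0,0,0]],[1,[0,0,0],[0,0,0]],[1,[0,0,0],[0,0,0]],[1,[0,0,0],[0,0,0]]]' 40
python3 - <<'E'
from h import *
import pickle
print(state())
c=cam('wrist'); pickle.dump(c,open('w2.pkl','wb')); f=np.clip(c[0]*1.3,0,255).astype(np.uint8)
P=np.array([[.6628,.0494,.03],[.6488,-.1381,.03],[.4803,-.1142,.03],[.4963,.0727,.03]]);print(proj(P,c).round(0).tolist())
cv2.imwrite('pics/w2.png',cv2.resize(f,(800,600),interpolation=cv2.INTER_CUBIC))
E
```

```text
t: 4.25
position: [0.4609, -0.1618, 0.1428]
tcp_rot: [[0.994, 0.105, 0.01], [0.105, -0.994, 0.002], [0.01, -0.0, -1.0]]
force: [0.2, -0.7, -2.2]
gripper_width: 0.272
t: 5.25
position: [0.459, -0.0307, 0.1496]
tcp_rot: [[0.994, 0.108, 0.016], [0.108, -0.994, -0.001], [0.016, 0.002, -1.0]]
force: [-0.0, -0.3, -2.2]
gripper_width: 0.272
({'t': 5.25, 'joints': array([-6.69073400e-02,  1.92543034e-01, -4.53900723e-01,  9.08475578e-01,
        2.65083852e-04,  2.96687228e+00]), 'qvel': array([-1.10312680e-02,  2.70297862e-05,  7.16045045e-04,  1.82623812e-03,
       -4.27215488e-03, -3.59449931e-03]), 'joint_efforts': array([ 2.50072517e-01, -3.54477525e+01,  2.38793671e+01, -1.69393695e-01,
        2.41233513e-02,  9.24988090e-04]), 'position': array([ 0.45899908, -0.03067119,  0.14961974]), 'tcp_rot': array([[ 9.94069232e-01,  1.07586565e-01,  1.58585250e-02],
       [ 1.07612629e-01, -9.94192580e-01, -7.96959570e-04],
       [ 1.56806858e-02,  2.49881055e-03, -9.99873928e-01]]), 'force': array([-0.00420611, -0.3342846 , -2.19777509]), 'wrist_torque': array([ 7.33111491e-05, -8.95256920e-03, -3.30146625e-02]), 'gripper_width': 0.27151843799127034}, array([[ 9.94069232e-01,  1.07586565e-01,  1.58585250e-02],
       [ 1.07612629e-01, -9.94192580e-01, -7.96959570e-04],
       [ 1.56806858e-02,  2.49881055e-03, -9.99873928e-01]]), array([ 0.45899908, -0.03067119,  0.14961974]), np.float64(6.178474888140314))
[[235.0, -70.0], [503.0, -10.0], [426.0, 219.0], [194.0, 175.0]]
```

View pics/w2.png

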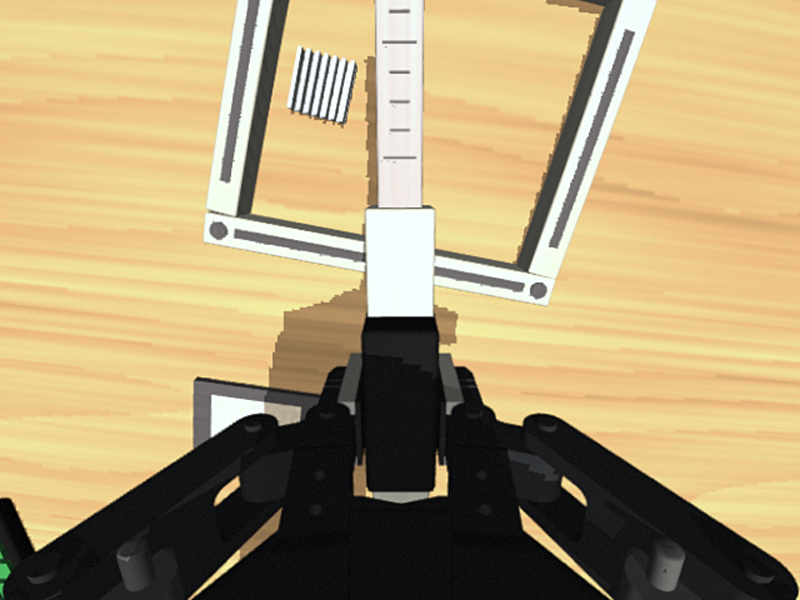

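The view shows the rule held straight. The inside near corners at the rail top are at about (237,216) for NL and (529,273) for NR in the 800 px picture. The heat sink is undisturbed at (322,88).

```bash
python3 - <<'E'
from h import *
import pickle
c=pickle.load(open('w2.pkl','rb'))
f=c[0]
a=cv2.resize(f[140:240,160:240],None,fx=4.8,fy=4.8,interpolation=cv2.INTER_CUBIC)
b=cv2.resize(f[160:260,380:460],None,fx=4.8,fy=4.8,interpolation=cv2.INTER_CUBIC)
cv2.imwrite('pics/w2z.png',np.hstack([a,b]))
P=ray([(237*.8,216*.8),(529*.8,273*.8)],c,.03);print(P, np.linalg.norm(P[0]-P[1]))
E
```

```text
[[ 0.49730882  0.07647019  0.03      ]
 [ 0.4808753  -0.11203385  0.03      ]] 0.18921901051056694
```

View pics/w2z.png

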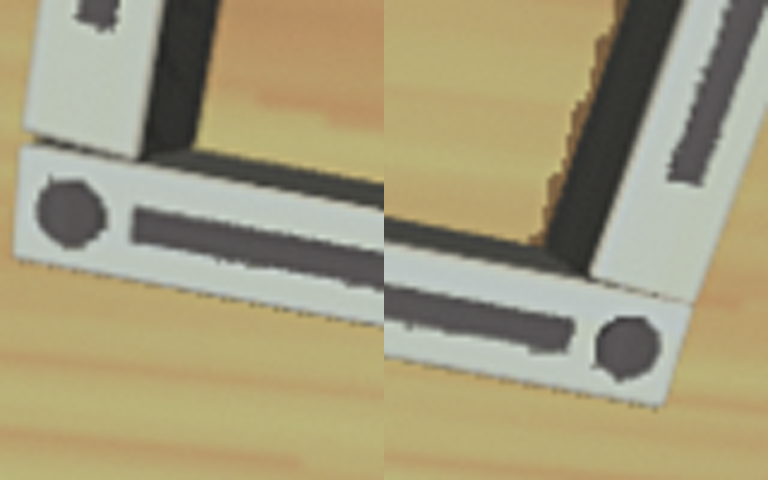

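```bash

python3 -m jog '[[1,[0,0,0],[0,0,-1]],[1,[0,0,0],[0,0,-1]],[1,[0,0,0],[0,0,-1]],[1,[0,0,0],[0,0,-1]],[1,[0,0,0],[0,0,-1]],[1,[0,0,0],[0,0,-1]],[1,[0,0,0],[0,0,-1]],[1,[0,0,0],[0,0,-1]],[1,[0,0,0],[0,0,-1]],[1,[0,0,0],[0,0,-1]]]' 40 >/dev/null
python3 -m jog '[[1,[0,0,0],[0,0,-1]],[1,[0,0,0],[0,0,-1]],[1,[0,0,0],[0,0,-1]],[1,[0,0,0],[0,0,-1]],[1,[0,0,0],[0,0,-1]],[1,[0,0,0],[0,0,-1]],[1,[0,0,0],[0,0,-1]],[1,[0,0,0],[0,0,-1]],[1,[0,0,0],[0,0,-1]],[1,[0,0,0],[0,0,-1]]]' 40
python3 -c "
from h import *
plan((.593,-.058,.10),125.9,10,6)"
```

```text
t: 7.3
position: [0.4591, -0.0442, 0.1474]
tcp_rot: [[0.031, 0.999, 0.011], [1.0, -0.031, -0.005], [-0.005, 0.012, -1.0]]
force: [-0.3, 0.2, -1.8]
gripper_width: 0.275
t 7.3 p [ 0.4591 -0.0442  0.1474] yaw 88.24 pitch 0.28 F [-0.3  0.2 -1.8] w 0.275
[-0.04, 0.53, 0.2] [-0.04, -0.13, -0.94]
[-0.07, 0.53, 0.2] [-0.04, -0.13, -0.94]
[-0.1, 0.52, 0.2] [-0.04, -0.13, -0.94]
[-0.14, 0.52, 0.2] [-0.04, -0.13, -0.94]
[-0.17, 0.51, 0.21] [-0.04, -0.13, -0.94]
[-0.2, 0.49, 0.21] [-0.04, -0.13, -0.94]
[-0.23, 0.48, 0.21] [-0.04, -0.13, -0.94]
[-0.26, 0.46, 0.21] [-0.04, -0.13, -0.94]
[-0.29, 0.44, 0.22] [-0.04, -0.13, -0.94]
[-0.31, 0.42, 0.22] [-0.04, -0.13, -0.94]
```

```bash

python3 -m jog '[[1,[-0.04,0.53,0.2],[-0.04,-0.13,-0.94]],[1,[-0.07,0.53,0.2],[-0.04,-0.13,-0.94]],[1,[-0.1,0.52,0.2],[-0.04,-0.13,-0.94]],[1,[-0.14,0.52,0.2],[-0.04,-0.13,-0.94]],[1,[-0.17,0.51,0.21],[-0.04,-0.13,-0.94]],[1,[-0.2,0.49,0.21],[-0.04,-0.13,-0.94]],[1,[-0.23,0.48,0.21],[-0.04,-0.13,-0.94]],[1,[-0.26,0.46,0.21],[-0.04,-0.13,-0.94]],[1,[-0.29,0.44,0.22],[-0.04,-0.13,-0.94]],[1,[-0.31,0.42,0.22],[-0.04,-0.13,-0.94]]]' 40 >/dev/null
python3 - <<'E'
from h import *
import pickle
plan((.593,-.058,.0535),125.9,8,6)
c=cam('wrist'); pickle.dump(c,open('w3.pkl','wb')); f=np.clip(c[0]*1.3,0,255).astype(np.uint8)
print(proj([[.4967,.0752,.03]],c)); cv2.imwrite('pics/w3.png',f)
c=cam('top');cv2.imwrite('pics/top1.png',c[0])
E
```

```text
t 8.3 p [ 0.5963 -0.0654  0.0967] yaw 126.83 pitch 6.12 F [-0.1  0.6 -2.3] w 0.274
[0.06, 0.01, 0.21] [-0.0, 0.0, 0.03]
[0.06, 0.01, 0.21] [-0.0, 0.0, 0.03]
[0.06, 0.01, 0.21] [-0.0, 0.0, 0.03]
[0.06, 0.01, 0.21] [-0.0, 0.0, 0.03]
[0.06, 0.01, 0.21] [-0.0, 0.0, 0.03]
[0.06, 0.01, 0.21] [-0.0, 0.0, 0.03]
[0.06, 0.01, 0.21] [-0.0, 0.0, 0.03]
[0.06, 0.01, 0.21] [-0.0, 0.0, 0.03]
[[328.15514245 -87.36324273]]
```

View pics/w3.png

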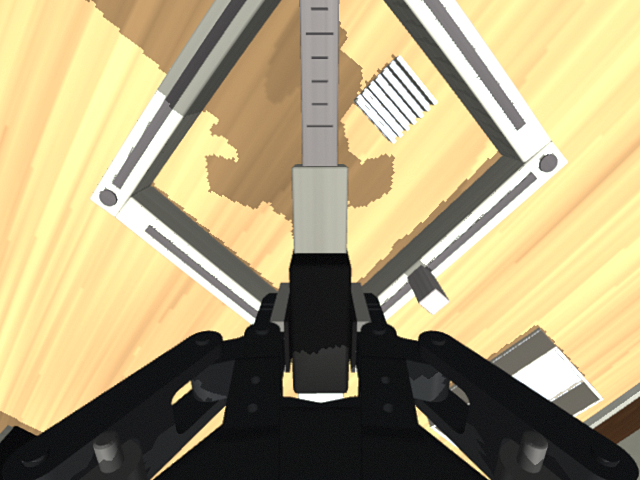

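The view shows the rule over the first diagonal, with the NR corner at left around (131,196), the FL corner at right around (527,157) and the stud at (430,285).

```bash
python3 - <<'E'
from h import *
import pickle
c=pickle.load(open('w3.pkl','rb')); print(ray([(131,196),(527,157)],c,.03))
E
python3 -m jog '[[1,[0.08,0.02,0.25],[0,0,0.06]],[1,[0.08,0.02,0.25],[0,0,0.06]],[1,[0.08,0.02,0.25],[0,0,0.06]],[1,[0.06,0.02,0.25],[0,0,0.04]],[1,[0.06,0,0.25],[0,0,0]],[1,[0.06,0,0.25],[0,0,0]],[1,[0.06,0,0.2],[0,0,0]],[1,[0,0,0],[0,0,0]],[1,[0,0,0],[0,0,0]],[1,[0,0,0],[0,0,0]]]' 40 >/dev/null
python3 -c "
from h import *
plan((.593,-.058,.0535),125.9,3,6)"
```

```text
[[ 0.48218133 -0.10996557  0.03      ]
 [ 0.66203322  0.05529109  0.03      ]]
t 9.4 p [ 0.5906 -0.0578  0.0493] yaw 125.42 pitch 5.93 F [-0.9 -0.1 -0. ] w 0.271
[-0.03, 0.02, -0.05] [-0.01, -0.01, -0.04]
[-0.03, 0.02, -0.05] [-0.01, -0.01, -0.04]
[-0.03, 0.02, -0.05] [-0.01, -0.01, -0.04]
```

```bash

python3 -m jog '[[1,[0,0.03,-0.1],[0,0,0]],[1,[0,0,-0.05],[0,0,-0.1]],[1,[0.1,0,-0.01],[0,0,0]],[1,[0.15,0,-0.02],[0,0,0]],[1,[0.15,0,-0.02],[0,0,0]],[1,[0.15,0,-0.02],[0,0,0]],[1,[0.15,0,-0.02],[0,0,0]],[1,[0,0,0],[0,0,0]],[1,[0,0,0],[0,0,0]],[1,[0,0,0],[0,0,0]]]' 40 >/dev/null
python3 - <<'E'
from h import *
o,R,p,y=state(); FR=np.array([.6495,-.136]);u=np.array([-.586,.810])
t=p-.118*R[:,0]+.01*R[:,2]; print('tipfix',t,'along',(t[:2]-FR)@u,'lat',(t[:2]-FR)@[-u[1],u[0]], 'Fu',o['force'][:2]@u)
plan((.5792,-.0388,.05),125.9,3,6)
E
```

```text
tipfix [ 0.65277747 -0.13944995  0.05896767] along -0.004715059771371322 lat -0.0006330765499986343 Fu -2.9334851579900243
t 10.4 p [ 0.5836 -0.0434  0.0557] yaw 125.76 pitch 6.43 F [ 1.8 -2.3 -2. ] w 0.277
[0.09, -0.01, 0.07] [0.0, 0.04, -0.01]
[0.09, -0.01, 0.07] [0.0, 0.04, -0.01]
[0.09, -0.01, 0.07] [0.0, 0.04, -0.01]
```

```bash

python3 -m jog '[[1,[0.13,0,-0.01],[0,0,0]],[1,[0.13,0,-0.01],[0,0,0]],[1,[0.13,0,-0.01],[0,0,0]],[1,[0.12,0,-0.01],[0,0,0]],[1,[0,0,0.14],[0,0.32,0]],[1,[0,0,0.14],[0,0.32,0]],[1,[0,0,0.14],[0,0.32,0]],[1,[0,0,0.14],[0,0.28,0]],[1,[0,0,0],[0,0,0]],[1,[0,0,0],[0,0,0]]]' 40 >/dev/null
cat > chk.py <<'E'
from h import *
import sys
def chk(F,S,name):
    o,R,p,y=state(); F=np.array(F);S=np.array(S);u=(S-F)/np.linalg.norm(S-F); v=[-u[1],u[0]]
    t=p-.118*R[:,0]+.01*R[:,2]; print(name,'tipfix',t.round(4),'along',((t[:2]-F)@u).round(4),'lat',((t[:2]-F)@v).round(4),'Fu',o['force'][:2]@u,'Fv',o['force'][:2]@v)
    print('grip target',(F+.12*u).round(4),'yaw',np.degrees(np.arctan2(u[1],u[0])))
    return u
E
python3 - <<'E'
from chk import *
chk([.6495,-.136],[.4967,.0752],'d1')
plan((.5759,-.034,.036),125.9,3,0)
E
```

```text
d1 tipfix [ 0.6466 -0.1313  0.0329] along 0.0055 lat -0.0004 Fu -3.1326597984003324 Fv 0.06725391242955248
grip target [ 0.5792 -0.0388] yaw 125.88516844816482
t 11.4 p [ 0.5777 -0.0353  0.0404] yaw 125.67 pitch 1.21 F [ 1.8 -2.6 -0.2] w 0.277
[0.03, -0.01, 0.06] [0.0, 0.1, -0.02]
[0.03, -0.01, 0.06] [0.0, 0.1, -0.02]
[0.03, -0.01, 0.06] [0.0, 0.1, -0.02]
```

```bash

python3 -m jog '[[1,[0.03,0,0.06],[0,0.1,0]],[1,[0.03,0,0.06],[0,0.1,0]],[1,[0.03,0,0.06],[0,0.1,0]],[1,[0,0,0.05],[0,0,0]],[1,[0,0,0.03],[0,0,0]],[1,[0,0,0],[0,0,0]],[0.7,[0,0,0],[0,0,0]],[0.5,[0,0,0],[0,0,0]],[0.5,[0,0,0],[0,0,0]],[0.5,[0,0,0],[0,0,0]]]' 40
python3 - <<'E'
from chk import *
chk([.6495,-.136],[.4967,.0752],'d1')
plan((.5759,-.034,.033),125.9,3,0)
c=cam('wrist'); cv2.imwrite('pics/w4.png',np.clip(c[0]*1.3,0,255).astype(np.uint8))
import pickle
c=cam('top'); pickle.dump(c,open('top2.pkl','wb'));cv2.imwrite('pics/top2.png',cv2.resize(np.clip(c[0][140:290,240:420]*1.4,0,255).astype(np.uint8),None,fx=4,fy=4,interpolation=cv2.INTER_CUBIC))
E
```

```text
t: 12.4
position: [0.5735, -0.0304, 0.0331]
tcp_rot: [[-0.584, 0.811, -0.005], [0.811, 0.584, 0.007], [0.008, 0.0, -1.0]]
force: [-0.3, -0.2, 0.2]
gripper_width: 0.502
d1 tipfix [ 0.6424 -0.1261  0.0221] along 0.0122 lat -0.0 Fu -0.005059528731453647 Fv 0.38127882283973463
grip target [ 0.5792 -0.0388] yaw 125.88516844816482
t 12.4 p [ 0.5735 -0.0304  0.0331] yaw 125.77 pitch -0.48 F [-0.3 -0.2  0.2] w 0.502
[-0.06, -0.0, 0.0] [0.0, -0.04, -0.01]
[-0.06, -0.0, 0.0] [0.0, -0.04, -0.01]
[-0.06, -0.0, 0.0] [0.0, -0.04, -0.01]
```

View pics/w4.png

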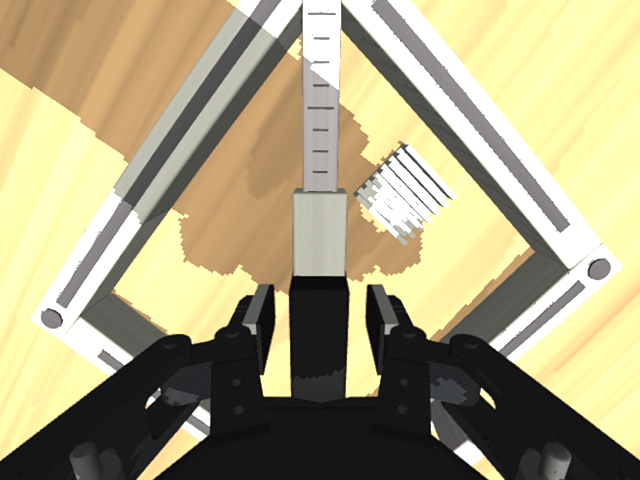

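The wrist view shows the block free between the open pads, its front edge at (320,277) and the tongue's exit at (320,190). The tongue runs to the NL corner off the top edge. I'll check the block's position and the scene view.

```bash
python3 - <<'E'
from chk import *
c=cam('wrist'); F=np.array([.6495,-.136]);u=np.array([-.586,.810])
b=ray([(292,278),(347,278)],c,.06)[:,:2]; print(b,'grip along from FR',((b.mean(0)-F)@u-.03),'lat',(b.mean(0)-F)@[-u[1],u[0]])
c=cam('scene'); cv2.imwrite('pics/s1.png',cv2.resize(np.clip(c[0][200:340,220:410]*1.3,0,255).astype(np.uint8),None,fx=4,fy=4,interpolation=cv2.INTER_CUBIC))
E
```

```text
[[ 0.55183674 -0.01694388]
 [ 0.56855375 -0.00489698]] grip along from FR 0.1236470372414262 lat -0.0009597759276915424
```

View pics/s1.png

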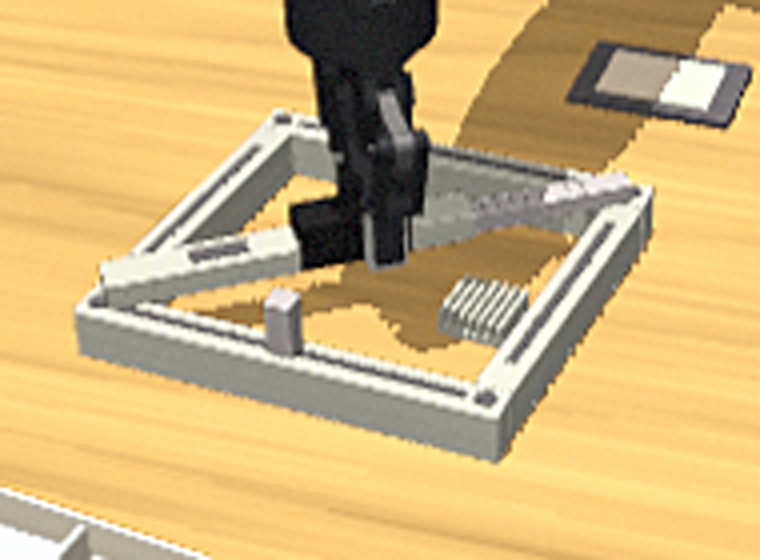

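Both bar ends rest on the rails in the near-left and far-right corners, and the heat sink is untouched. I'll read the rule's scale from the tongue ticks.

```bash
cat > tick.py <<'E'
from h import *
from scipy.signal import find_peaks
def tick(c,z,x0=312,x1=330,ymax=300):
    f=c[0]; g=f.astype(float).mean(2)[:,x0:x1].mean(1); d=cv2.GaussianBlur(g.reshape(-1,1),(1,0+31),0).ravel()
    h=d-g; pk,_=find_peaks(h[:ymax],prominence=8)
    print(list(zip(pk.tolist(),h[pk].round(0).tolist())))
    w=ray([((x0+x1)/2,p) for p in pk],c,z); return pk,np.r_[0,np.linalg.norm(np.diff(w[:,:2],axis=0),axis=1).cumsum()]
if __name__=='__main__':
    import sys,pickle
    c=cam('wrist'); pickle.dump(c,open(sys.argv[1],'wb')); pk,w=tick(c,float(sys.argv[2])); print((w*1e3).round(2))
    print(c[0].mean(2)[160:300:2,320].round(0).tolist())
E
python3 tick.py L1.pkl 0.05
python3 - <<'E'
from tick import *
import pickle
c=pickle.load(open('w3.pkl','rb')); pk,w=tick(c,.1); print((w*1e3).round(2))
E
```

```text
[(12, 105.0), (24, -2.0), (36, 88.0), (48, -2.0), (60, 86.0), (84, 59.0), (106, 62.0), (117, -2.0), (128, 49.0), (150, 50.0), (170, 52.0), (190, 59.0), (223, 0.0), (276, 56.0)]
[ 0.    3.62  7.28 10.99 14.76 22.44 29.68 33.38 37.14 44.82 52.03 59.46
 72.27 94.46]
[137.0, 136.0, 136.0, 136.0, 138.0, 63.0, 138.0, 137.0, 135.0, 136.0, 136.0, 136.0, 135.0, 135.0, 134.0, 66.0, 120.0, 143.0, 144.0, 143.0, 142.0, 143.0, 143.0, 142.0, 142.0, 142.0, 143.0, 143.0, 142.0, 143.0, 142.0, 143.0, 142.0, 142.0, 141.0, 143.0, 142.0, 142.0, 141.0, 141.0, 142.0, 143.0, 141.0, 142.0, 141.0, 141.0, 141.0, 142.0, 141.0, 140.0, 140.0, 140.0, 141.0, 141.0, 140.0, 140.0, 143.0, 102.0, 2.0, 6.0, 10.0, 9.0, 11.0, 10.0, 13.0, 17.0, 18.0, 21.0, 19.0, 18.0]
[(8, 48.0), (21, -1.0), (33, 56.0), (46, -1.0), (58, 50.0), (69, -1.0), (81, 47.0), (92, -1.0), (104, 39.0), (126, 54.0), (166, 53.0), (194, 0.0), (254, 54.0)]
[ 0.    3.81  7.39 11.35 15.09 18.58 22.46 26.1  30.15 37.83 52.7  63.91
 90.61]
```

```bash
python3 - <<'E'
from tick import *
import pickle
for n,rows in (('L1',(12,36,60,84,106,128,150,170)),('w3',(8,33,58,81,104,126)),('w2',(8,33,57,81,103,126))):
    c=pickle.load(open(n+'.pkl','rb')); g=c[0].astype(float).mean(2)
    o=[]
    for r in rows:
        s=g[r-3:r+4,285:350]; b=np.median(np.r_[g[r-6:r-3,285:350],g[r+4:r+7,285:350]],0); o.append((r,int(((b-s.min(0))>25)[:].sum()), ((b-s.min(0))>25).nonzero()[0][[0,-1]].tolist()))
    print(n,o)
c=pickle.load(open('L1.pkl','rb'))
for z in (.036,.04,.045,.05):
    e=ray([(r_x,100) for r_x in (302,339)],c,z); print(z,'tongue w',np.linalg.norm(e[0]-e[1]))
g=c[0].mean(2); print(g[95,285:355].round(0).tolist()); print(g[215,280:360].round(0).tolist())
E
```

```text
L1 [(12, 37, [7, 64]), (36, 28, [9, 64]), (60, 22, [10, 44]), (84, 24, [28, 51]), (106, 36, [22, 63]), (128, 15, [28, 42]), (150, 16, [27, 42]), (170, 16, [27, 42])]
w3 [(8, 17, [26, 42]), (33, 30, [21, 61]), (58, 20, [26, 64]), (81, 16, [27, 42]), (104, 17, [27, 64]), (126, 29, [22, 59])]
w2 [(8, 17, [26, 42]), (33, 28, [21, 48]), (57, 18, [0, 42]), (81, 18, [8, 42]), (103, 16, [27, 42]), (126, 27, [21, 47])]
0.036 tongue w 0.014463588646539946
0.04 tongue w 0.014047644004720217
0.045 tongue w 0.013527713202445633
0.05 tongue w 0.013007782400171137
[107.0, 106.0, 105.0, 104.0, 106.0, 106.0, 106.0, 106.0, 109.0, 108.0, 109.0, 110.0, 110.0, 111.0, 111.0, 112.0, 105.0, 100.0, 123.0, 137.0, 139.0, 139.0, 139.0, 140.0, 142.0, 141.0, 141.0, 139.0, 136.0, 137.0, 137.0, 138.0, 136.0, 138.0, 140.0, 138.0, 139.0, 139.0, 140.0, 140.0, 139.0, 135.0, 136.0, 139.0, 142.0, 142.0, 144.0, 143.0, 142.0, 140.0, 139.0, 139.0, 127.0, 116.0, 163.0, 182.0, 182.0, 181.0, 181.0, 183.0, 182.0, 180.0, 180.0, 180.0, 179.0, 179.0, 179.0, 180.0, 180.0, 182.0]
[113.0, 113.0, 113.0, 113.0, 113.0, 114.0, 113.0, 115.0, 115.0, 115.0, 116.0, 117.0, 112.0, 118.0, 138.0, 146.0, 147.0, 147.0, 146.0, 145.0, 144.0, 144.0, 145.0, 146.0, 146.0, 145.0, 145.0, 145.0, 144.0, 145.0, 147.0, 145.0, 144.0, 142.0, 142.0, 143.0, 142.0, 143.0, 142.0, 142.0, 143.0, 143.0, 144.0, 145.0, 145.0, 146.0, 147.0, 149.0, 148.0, 149.0, 148.0, 147.0, 148.0, 148.0, 147.0, 148.0, 148.0, 149.0, 149.0, 149.0, 150.0, 150.0, 151.0, 150.0, 149.0, 140.0, 113.0, 102.0, 118.0, 118.0, 117.0, 117.0, 117.0, 117.0, 115.0, 114.0, 111.0, 111.0, 109.0, 109.0]
```

```bash
python3 - <<'E'
from h import *
import pickle
c=cam('scene'); p=proj([[.497,.077,.03],[.6475,-.133,.03]],c).round().astype(int); print(p)
c2=cam('top'); q=proj([[.497,.077,.03],[.6475,-.133,.03]],c2).round().astype(int); print(q)
cr=lambda f,p:cv2.resize(np.clip(f[p[1]-25:p[1]+25,p[0]-30:p[0]+30]*1.3,0,255).astype(np.uint8),(396,298),interpolation=cv2.INTER_CUBIC)
cv2.imwrite('pics/mix1.png',np.vstack([np.hstack([cr(c[0],p[0]),cr(c[0],p[1])]),np.hstack([cr(c2[0],q[0]),cr(c2[0],q[1])])]))
c=pickle.load(open('L1.pkl','rb')); g=c[0].astype(float).mean(2)
E
```

```text
[[371 250]
 [254 274]]
[[274 258]
 [383 177]]
```

View pics/mix1.png

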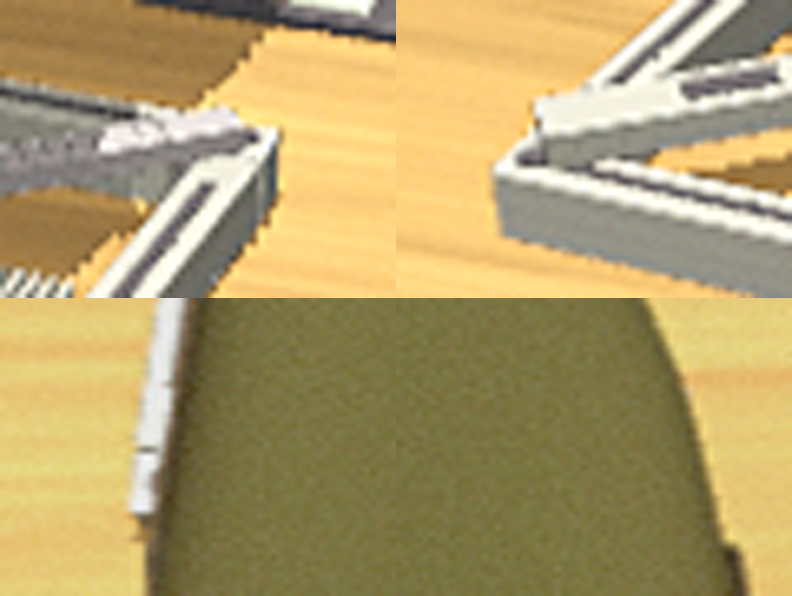

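Both ends lie flat on the rails with the corner circles just visible beyond them, so the rule is seated. I'll rise straight up to let the first step register and read the tongue against the corner.

```bash

python3 -m jog '[[0.4,[0,0,-0.3],[0,0,0]],[0.4,[0,0,-0.9],[0,0,0]],[0.4,[0,0,-0.9],[0,0,0]],[0.4,[0,0,-0.9],[0,0,0]],[0.4,[0,0,-0.9],[0,0,0]],[0.4,[0,0,-0.6],[0,0,0]],[0.4,[0,0,0],[0,0,0]],[0.4,[0,0,0],[0,0,0]],[0.4,[0,0,0],[0,0,0]],[0.4,[0,0,0],[0,0,0]]]' 40
python3 - <<'E'
from h import *
import pickle
c=cam('wrist'); pickle.dump(c,open('w5.pkl','wb'))
print(proj([[.497,.077,.03],[.6475,-.133,.03],[.482,-.111,.03],[.662,.0553,.03]],c).round())
cv2.imwrite('pics/w5.png',cv2.resize(np.clip(c[0][:360]*1.15,0,255).astype(np.uint8),(800,450),interpolation=cv2.INTER_CUBIC))
E
```

```text
t: 13.75
position: [0.5731, -0.0318, 0.1512]
tcp_rot: [[-0.584, 0.812, -0.006], [0.812, 0.584, 0.007], [0.009, -0.001, -1.0]]
force: [-0.5, -0.1, -0.7]
gripper_width: 0.602
[[321.  54.]
 [321. 362.]
 [176. 245.]
 [471. 210.]]
```

View pics/w5.png

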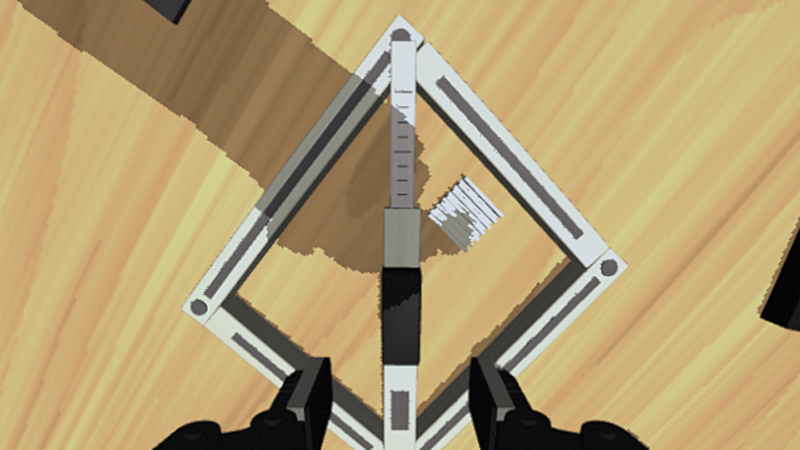

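The wrist view shows the rule along the near-left to far-right diagonal. The tongue's end at (403,40) overlaps the NL corner circle at (401,35), and the NR and FL circles are at (199,307) and (610,268). The tongue seems to reach farther out than a seated foot should, so I'll compute it.

```bash
python3 - <<'E'
from h import *
import pickle
c=pickle.load(open('w5.pkl','rb')); g=c[0].astype(float).mean(2)
raw=lambda a:(np.array(a)+.5)*.8-.5
cir=ray([raw((401,35)),raw((199,307)),raw((610,268))],c,.03)[:,:2]; NLc,NRc,FLc=cir
print(cir.round(4),'NL-NR circ',np.linalg.norm(NLc-NRc),'(210)','NL-FL',np.linalg.norm(NLc-FLc))
y=(NLc-NRc)/np.linalg.norm(NLc-NRc);x=np.array([y[1],-y[0]])
print('FL rel NL x,y',(FLc-NLc)@x,(FLc-NLc)@y)
NL=NLc+.01*x-.01*y;NR=NRc+.01*x+.01*y; s=(FLc-NLc)@y
FL=FLc-.01*x-.01*y; FR=FL-.19*y
print('NL,NR,FL,FR',NL.round(4),NR.round(4),FL.round(4),FR.round(4))
u=(NL-FR)/np.linalg.norm(NL-FR);print('d1',np.linalg.norm(NL-FR),'d2',np.linalg.norm(FL-NR))
for z in (.038,.042,.054):
    e=ray([raw((403,40))],c,z)[0,:2]; b=ray([raw((401,268)),raw((401,364))],c,.06)[:,:2]
    be=ray([raw((402,208))],c,z)[0,:2]
    print(z,'tongue end beyond NL',(e-NL)@u,'from FR',(e-FR)@u,'barend',(be-FR)@u,'block',(b-FR)@u)
# widths profile
for r in (50,70,90,110,130,150,180,200,230,260):
    row=g[r,295:350]; print(r,row.round(0).astype(int).tolist()[5:45])
E
```

```text
[[ 0.4865  0.0906]
 [ 0.4707 -0.1196]
 [ 0.676   0.0613]] NL-NR circ 0.2107887852301652 (210) NL-FL 0.19177145698160464
FL rel NL x,y 0.1911861493853079 -0.014971572932266452
NL,NR,FL,FR [0.4958 0.0799] [ 0.4814 -0.1103] [0.6653 0.0521] [ 0.651  -0.1374]
d1 0.26705438294792394 d2 0.24539028073983157
0.038 tongue end beyond NL 0.009284698000387273 from FR 0.2763390809483112 barend 0.18519869946514567 block [0.15309747 0.09278119]
0.042 tongue end beyond NL 0.008168318982267829 from FR 0.27522270193019177 barend 0.18551057776491262 block [0.15309747 0.09278119]
0.054 tongue end beyond NL 0.004819181927909493 from FR 0.2718735648758334 barend 0.18644621266421366 block [0.15309747 0.09278119]
50 [160, 101, 83, 85, 88, 88, 87, 86, 85, 82, 86, 97, 126, 171, 192, 191, 191, 190, 190, 190, 190, 191, 190, 190, 191, 191, 190, 191, 192, 192, 192, 192, 164, 176, 189, 189, 189, 190, 188, 189]
70 [178, 193, 191, 191, 192, 192, 191, 174, 132, 74, 47, 48, 111, 177, 194, 185, 182, 193, 194, 191, 192, 193, 192, 193, 194, 193, 193, 193, 194, 194, 195, 193, 126, 46, 39, 41, 42, 59, 115, 161]
90 [94, 100,
[... 767 characters left out ...]
 84, 96, 117, 120, 118, 117, 117, 118, 116, 117, 118, 117, 115, 114, 114, 115, 115, 115, 118, 118, 120, 120, 119, 119, 120, 120, 121, 121, 122, 113, 93, 81, 82, 85]
200 [89, 88, 89, 88, 86, 86, 82, 97, 116, 119, 117, 116, 117, 117, 117, 116, 116, 115, 114, 113, 115, 114, 114, 115, 117, 118, 119, 119, 119, 119, 119, 119, 120, 121, 119, 93, 75, 84, 85, 86]
230 [149, 150, 131, 101, 75, 38, 11, 10, 12, 15, 13, 14, 14, 15, 15, 16, 14, 15, 14, 14, 16, 15, 16, 13, 16, 13, 15, 16, 16, 13, 13, 13, 12, 15, 15, 4, 30, 120, 159, 155]
260 [142, 142, 143, 147, 119, 56, 23, 33, 36, 37, 37, 38, 36, 37, 38, 40, 39, 39, 39, 41, 39, 39, 39, 40, 40, 38, 40, 40, 41, 41, 38, 40, 41, 40, 34, 26, 86, 133, 150, 148]
```

The corner circles give a metric check. The far rail is shifted by about −13 to −15 mm, so the first diagonal is about 265 mm. That agrees with the tick reading, so the rule is snug. I'll cross-check with circles in the first top picture and plan the regrasp.

```bash
python3 - <<'E'
from chk import *
import pickle
c=pickle.load(open('top0.pkl','rb'))
z=lambda a:(np.array(a)+.5)/3.+[254.5,149.5]
P=ray([z(a) for a in [(82,49),(411,63),(383,358),(42,343)]],c,.03)[:,:2]; FLc,FRc,NRc,NLc=P
y=(NLc-NRc);print(np.linalg.norm(y),np.linalg.norm(FLc-FRc)); y/=np.linalg.norm(y);x=np.array([y[1],-y[0]])
print('s',(FLc-NLc)@y,(FRc-NRc)@y,'x',(FLc-NLc)@x,(FRc-NRc)@x,'yaw',np.degrees(np.arctan2(x[1],x[0])))
print('NL NR FL FR',NLc+.01*x-.01*y,NRc+.01*x+.01*y,FLc-.01*x-.01*y,FRc-.01*x+.01*y)
w=pickle.load(open('w5.pkl','rb')); b=ray([(320.3,213.9),(320.3,290.7)],w,.06)[:,:2]; print('block centre',b.mean(0))
plan((*b.mean(0),.033),125.9,6)
E
```

```text
0.20996429813730447 0.20937795327869096
s -0.013930550201706148 -0.013342077571135185 x 0.19071012348379487 0.18976618887399296 yaw -4.371786254761238
NL NR FL FR [0.49592788 0.07639276] [ 0.48144728 -0.11301882] [0.66507941 0.04948984] [ 0.64970248 -0.13926303]
block centre [ 0.57854739 -0.03767406]
t 13.8 p [ 0.5729 -0.0317  0.151 ] yaw 125.72 pitch -0.51 F [-0.5 -0.3 -0.2] w 0.604
[-0.06, 0.01, 0.79] [-0.0, -0.02, -0.01]
[-0.06, 0.01, 0.79] [-0.0, -0.02, -0.01]
[-0.06, 0.01, 0.79] [-0.0, -0.02, -0.01]
[-0.06, 0.01, 0.79] [-0.0, -0.02, -0.01]
[-0.06, 0.01, 0.79] [-0.0, -0.02, -0.01]
[-0.06, 0.01, 0.79] [-0.0, -0.02, -0.01]
```

```bash

python3 -m jog '[[0.3,[-0.06,0.01,0.8],[0,-0.02,0]],[0.3,[-0.06,0.01,0.8],[0,-0.02,0]],[0.3,[-0.06,0.01,0.8],[0,-0.02,0]],[0.3,[-0.06,0.01,0.8],[0,-0.02,0]],[0.3,[-0.06,0.01,0.8],[0,-0.02,0]],[0.3,[-0.04,0,0.55],[0,0,0]],[0.3,[0,0,0.1],[0,0,0]],[1,[0,0,0],[0,0,0]],[1,[0,0,0],[0,0,0]],[1,[0,0,0],[0,0,0]]]' 40
python3 -m jog '[[1,[0,0,-0.4],[0,0,0]],[1,[0,0,-0.9],[0,0,0]],[1,[0,0,-0.9],[0,0,0]],[1,[0,0,-0.9],[0,0,0]],[1,[0,0,-0.9],[0,0,0.5]],[1,[0,0,0],[0,0,1]],[1,[0,0,0],[0,0,1]],[1,[0,0,0],[0,0,1]],[1,[0,0,0],[0,0,1]],[1,[0,0,0],[0,0,1]]]' 40
python3 - <<'E'
from chk import *
u=np.array([.1837,.1627]); u/=np.linalg.norm(u); FL=np.array([.6652,.051])
plan((*(FL-u*(.1561+.010)),.10),41.5,15,6.2)
E
```

```text
t: 14.8
position: [0.5762, -0.0363, 0.0263]
tcp_rot: [[-0.584, 0.812, -0.008], [0.812, 0.584, 0.004], [0.008, -0.004, -1.0]]
force: [2.7, 2.8, -3.2]
gripper_width: 0.272
t: 15.8
position: [0.5755, -0.0397, 0.142]
tcp_rot: [[-0.223, 0.975, -0.003], [0.975, 0.223, -0.005], [-0.004, -0.005, -1.0]]
force: [-0.3, 0.4, -1.6]
gripper_width: 0.272
t 15.8 p [ 0.5755 -0.0397  0.142 ] yaw 102.91 pitch 0.24 F [-0.3  0.4 -1.6] w 0.272
[-0.03, -0.1, 0.11] [0.05, -0.09, 1.02]
[-0.04, -0.1, 0.11] [0.05, -0.09, 1.02]
[-0.04, -0.1, 0.11] [0.05, -0.09, 1.02]
[-0.05, -0.09, 0.11] [0.05, -0.09, 1.02]
[-0.05, -0.09, 0.12] [0.05, -0.09, 1.02]
[-0.06, -0.08, 0.12] [0.05, -0.09, 1.02]
[-0.06, -0.08, 0.12] [0.05, -0.09, 1.02]
[-0.07, -0.07, 0.12] [0.05, -0.09, 1.02]
[-0.07, -0.07, 0.12] [0.05, -0.09, 1.02]
[-0.08, -0.06, 0.12] [0.05, -0.09, 1.02]
[-0.08, -0.06, 0.12] [0.05, -0.09, 1.02]
[-0.08, -0.05, 0.12] [0.05, -0.09, 1.02]
[-0.09, -0.04, 0.12] [0.05, -0.09, 1.02]
[-0.09, -0.04, 0.12] [0.05, -0.09, 1.02]
[-0.09, -0.03, 0.12] [0.05, -0.09, 1.02]
```

```bash

python3 -m jog '[[1,[-0.03,-0.1,0.11],[0.05,-0.09,1]],[1,[-0.04,-0.1,0.11],[0.05,-0.09,1]],[1,[-0.04,-0.1,0.11],[0.05,-0.09,1]],[1,[-0.05,-0.09,0.11],[0.05,-0.09,1]],[1,[-0.05,-0.09,0.12],[0.05,-0.09,1]],[1,[-0.06,-0.08,0.12],[0.05,-0.09,1]],[1,[-0.06,-0.08,0.12],[0.05,-0.09,1]],[1,[-0.07,-0.07,0.12],[0.05,-0.09,1]],[1,[-0.07,-0.07,0.12],[0.05,-0.09,1]],[1,[-0.08,-0.06,0.12],[0.05,-0.09,1]]]' 40 >/dev/null
python3 - <<'E'
from chk import *
u=np.array([.1837,.1627]); u/=np.linalg.norm(u); FL=np.array([.6652,.051])
plan((*(FL-u*.1643),.07),41.5,8,6.2)
E
```

```text
t 16.8 p [ 0.5477 -0.0566  0.1253] yaw 61.21 pitch 4.88 F [-0.  -0.  -1.5] w 0.272
[0.0, -0.02, 0.28] [0.05, -0.04, 0.61]
[0.0, -0.02, 0.28] [0.05, -0.04, 0.61]
[0.0, -0.02, 0.28] [0.05, -0.04, 0.61]
[0.0, -0.02, 0.28] [0.05, -0.04, 0.61]
[0.0, -0.02, 0.28] [0.05, -0.04, 0.61]
[0.0, -0.02, 0.28] [0.05, -0.04, 0.61]
[0.0, -0.01, 0.28] [0.05, -0.04, 0.61]
[0.0, -0.01, 0.28] [0.05, -0.04, 0.61]
```

```bash

python3 -m jog '[[1,[0,-0.02,0.1],[0.05,-0.04,0.8]],[1,[0,-0.02,0.28],[0.05,-0.04,0.8]],[1,[0,-0.02,0.28],[0.05,-0.04,0.8]],[1,[0,-0.02,0.28],[0.05,-0.04,0.8]],[1,[0,-0.02,0.28],[0.05,-0.04,0.8]],[1,[0,-0.02,0.28],[0.05,-0.04,0.8]],[1,[0,-0.02,0.28],[0,-0.04,0.1]],[1,[0,-0.02,0.28],[0,0,0]],[1,[0,0,0.1],[0,0,0]],[1,[0,0,0],[0,0,0]]]' 40 >/dev/null
python3 - <<'E'
from chk import *
u=np.array([.1837,.1627]); u/=np.linalg.norm(u); FL=np.array([.6652,.051])
plan((*(FL-u*.1643),.0465),41.5,4,6.2)
E
```

```text
t 17.8 p [ 0.5387 -0.0608  0.0787] yaw 40.81 pitch 6.16 F [-0.2 -0.1 -1.9] w 0.275
[0.08, -0.0, 0.32] [0.05, -0.0, -0.04]
[0.08, -0.0, 0.32] [0.05, -0.0, -0.04]
[0.08, -0.0, 0.32] [0.05, -0.0, -0.04]
[0.08, 0.0, 0.32] [0.05, -0.0, -0.04]
```

```bash

python3 -m jog '[[1,[0.08,0,0.3],[0.05,0,-0.04]],[1,[0.08,0,0.3],[0.05,0,-0.04]],[1,[0.08,0,0.3],[0.05,0,-0.04]],[1,[0.06,0,0.25],[0.05,0,-0.04]],[1,[0,0,0],[0,0,0]],[1,[0.2,0,-0.02],[0,0,0]],[1,[0.2,0,-0.02],[0,0,0]],[1,[0.2,0,-0.02],[0,0,0]],[1,[0.2,0,-0.02],[0,0,0]],[1,[0,0,0],[0,0,0]]]' 40 >/dev/null
sed -i 's/def chk(F,S,name)/def chk(F,S,name,a=.118,h=.01)/; s/p-.118\*R\[:,0\]+.01\*R/p-a*R[:,0]+h*R/' chk.py
python3 - <<'E'
from chk import *
u=chk([.4815,-.1117],[.6652,.051],'d2',.1205,.0033); o,R,p,y=state(); t=p+.1555*R[:,0]+.0033*R[:,2]; print('slide tip free',t, (t[:2]-[.6652,.051])@u)
plan((*(np.array([.4815,-.1117])+u*(.1205+.006)),.0465),41.5,4,6.2)
E
```

```text
d2 tipfix [ 0.4662 -0.1234  0.0564] along -0.0192 lat 0.0014 Fu -1.8731526108079801 Fv 0.4096313559785548
grip target [ 0.5713 -0.0321] yaw 41.53077196516144
slide tip free [0.67119056 0.05880601 0.0253583 ] 0.009660087290217565
t 18.8 p [ 0.556  -0.0436  0.0461] yaw 41.64 pitch 6.46 F [-1.7 -0.9 -2.4] w 0.272
[0.25, 0.02, -0.03] [-0.02, 0.02, 0.01]
[0.25, 0.02, -0.03] [-0.02, 0.02, 0.01]
[0.25, 0.02, -0.03] [-0.02, 0.02, 0.01]
[0.25, 0.02, -0.03] [-0.02, 0.02, 0.01]
```

```bash

python3 -m jog '[[1,[0.15,0.01,-0.02],[0,0,0]],[1,[0.18,0.01,-0.02],[0,0,0]],[1,[0.18,0.01,-0.02],[0,0,0]],[1,[0.18,0.01,-0.02],[0,0,0]],[1,[0.18,0.01,-0.02],[0,0,0]],[1,[0.1,0,-0.01],[0,0,0]],[1,[0,0,0],[0,0,0]],[1,[0,0,0.05],[0,0.16,0]],[1,[0,0,0.05],[0,0.16,0]],[1,[0,0,0],[0,0,0]]]' 40 >/dev/null
python3 - <<'E'
from chk import *
u=chk([.4815,-.1117],[.6652,.051],'d2',.1205,.0033); o,R,p,y=state(); t=p+.1555*R[:,0]+.0033*R[:,2]; print('slide tip free',t, (t[:2]-[.6652,.051])@u)
plan((*(np.array([.4815,-.1117])+u*(.1205+.0065)),.030),41.5,4,0)
E
```

```text
d2 tipfix [ 0.482  -0.1092  0.0507] along 0.0021 lat 0.0015 Fu -4.752413912523815 Fv 0.28951742292456456
grip target [ 0.5713 -0.0321] yaw 41.53077196516144
slide tip free [0.68748263 0.07311731 0.02362453] 0.03134503985082235
t 19.8 p [ 0.572  -0.0294  0.0422] yaw 41.58 pitch 5.64 F [-3.7 -2.9 -2.4] w 0.277
[0.06, 0.02, 0.12] [-0.03, 0.35, 0.0]
[0.06, 0.02, 0.12] [-0.03, 0.35, 0.0]
[0.05, 0.02, 0.12] [-0.03, 0.35, 0.0]
[0.05, 0.02, 0.12] [-0.03, 0.35, 0.0]
```

```bash

python3 -m jog '[[1,[0.1,0.02,-0.01],[0,0,0]],[1,[0.1,0.02,-0.01],[0,0,0]],[1,[0,0.01,0],[0,0,0]],[1,[0,0,0.1],[0,0.28,0]],[1,[0,0,0.1],[0,0.28,0]],[1,[0,0,0.1],[0,0.28,0]],[1,[0,0,0.1],[0,0.28,0]],[1,[0,0,0.05],[0,0.2,0]],[1,[0,0,0],[0,0,0]],[1,[0,0,0],[0,0,0]]]' 40 >/dev/null
python3 - <<'E'
from chk import *
u=chk([.4815,-.1117],[.6652,.051],'d2',.1205,.0033)
plan((*(np.array([.4815,-.1117])+u*(.1205+.0065)),.027),41.5,4,0)
E
```

```text
d2 tipfix [ 0.4842 -0.1083  0.0272] along 0.0043 lat 0.0007 Fu -3.4461968917297314 Fv 0.8953510521749889
grip target [ 0.5713 -0.0321] yaw 41.53077196516144
t 20.8 p [ 0.5744 -0.0284  0.0308] yaw 41.53 pitch -0.15 F [-3.2 -1.6 -2. ] w 0.278
[0.02, 0.01, 0.04] [-0.03, -0.01, 0.0]
[0.02, 0.01, 0.04] [-0.03, -0.01, 0.0]
[0.02, 0.01, 0.04] [-0.03, -0.01, 0.0]
[0.02, 0.01, 0.04] [-0.03, -0.01, 0.0]
```

```bash

python3 -m jog '[[1,[0.03,0,0.04],[0,0,0]],[1,[0.03,0,0.04],[0,0,0]],[1,[0.02,0,0.04],[0,0,0]],[1,[0,0,0.03],[0,0,0]],[1,[0,0,0],[0,0,0]],[1,[0,0,0],[0,0,0]],[0.7,[0,0,0],[0,0,0]],[0.5,[0,0,0],[0,0,0]],[0.4,[0,0,0],[0,0,0]],[0.4,[0,0,0],[0,0,0]]]' 40
python3 -m jog '[[0.4,[0,0,0],[0,0,0]],[0.4,[0,0,-0.3],[0,0,0]],[0.4,[0,0,-0.9],[0,0,0]],[0.4,[0,0,-0.9],[0,0,0]],[0.4,[0,0,-0.9],[0,0,0]],[0.4,[0,0,-0.9],[0,0,0]],[0.4,[0,0,-0.6],[0,0,0]],[0.4,[0,0,0],[0,0,0]],[0.4,[0,0,0],[0,0,0]],[0.4,[0,0,0],[0,0,0]]]' 40
python3 - <<'E'
from h import *
import pickle
c=cam('wrist'); pickle.dump(c,open('w6.pkl','wb'))
cv2.imwrite('pics/w6.png',cv2.resize(np.clip(c[0][:360]*1.15,0,255).astype(np.uint8),(800,450),interpolation=cv2.INTER_CUBIC))
E
```

```text
t: 21.8
position: [0.5848, -0.0238, 0.0305]
tcp_rot: [[0.749, 0.662, 0.011], [0.662, -0.749, 0.012], [0.016, -0.002, -1.0]]
force: [0.0, -0.7, -0.2]
gripper_width: 0.599
t: 22.8
position: [0.5843, -0.0246, 0.1501]
tcp_rot: [[0.749, 0.662, 0.014], [0.662, -0.749, 0.013], [0.02, -0.001, -1.0]]
force: [0.2, 0.1, -0.0]
gripper_width: 0.601
```

View pics/w6.png

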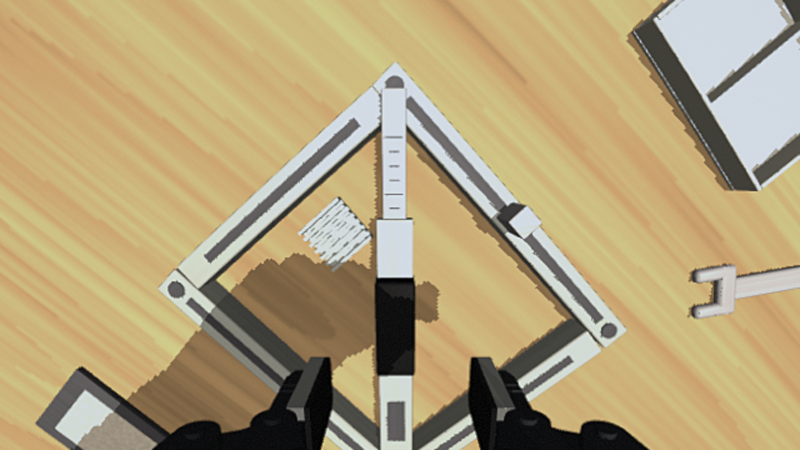

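The rule lies across the second diagonal. The tongue's end at (394,88) is over the FL circle, the NL circle is at (176,289), the FR circle at (609,330) and the stud's top at (525,222). The heat sink at (336,233) is clear. That was the 12th picture, so I continue with numbers only.

```bash
cat > meas.py <<'E'
from h import *
from scipy.signal import find_peaks
import pickle
def circ(c,guess,r=14):
    f=c[0]; x,y=np.round(guess).astype(int); g=cv2.resize(f[y-r:y+r,x-r:x+r],None,fx=6,fy=6,interpolation=cv2.INTER_CUBIC).mean(2)
    bw=((g>40)&(g<cv2.GaussianBlur(g,(0,0),30)*.8)).astype(np.uint8)
    n,l,st,ce=cv2.connectedComponentsWithStats(bw); ok=[(np.hypot(*(ce[i]-6*r)),i) for i in range(1,n) if 300<st[i,4]<8000]
    i=min(ok)[1]; return (ce[i]+.5)/6-.5+[x-r,y-r], st[i,2:].tolist()
def ticks(c,x,y0,y1,z=.04):
    g=c[0].astype(float).mean(2); p=cv2.resize(g[y0:y1,x-4:x+5].mean(1).reshape(-1,1),None,fx=1,fy=10,interpolation=cv2.INTER_CUBIC).ravel()
    h=cv2.GaussianBlur(p.reshape(-1,1),(1,151),0).ravel()-p
    pk,pr=find_peaks(h,prominence=12,distance=60); rows=(pk+.5)/10-.5+y0
    w=ray([(x,r) for r in rows],c,z)[:,:2]; d=np.linalg.norm(w-w[-1],axis=1)*1e3
    wd=[int((np.abs(g[int(round(r)),x-14:x+15]-np.median(g[[int(round(r))-4,int(round(r))+4],x-14:x+15],0))>12).sum()) for r in rows]
    return rows,d,wd
E
python3 - <<'E'
from meas import *
raw=lambda a:(np.array(a)+.5)*.8-.5
for n,x,y1,C in (('w5',322,172,dict(NR=(199,307),FL=(610,268),NL=(401,35))),('w6',315,184,dict(NL=(176,289),FR=(609,330),FL=(395,82)))):
    c=pickle.load(open(n+'.pkl','rb')); r,d,w=ticks(c,x,60,y1); print(n,list(zip(r.round(1).tolist(),d.round(2).tolist(),w)))
    for k,v in C.items():
        q,sz=circ(c,raw(v)); print(k,q.round(1),raw(v),sz,ray([q],c,.03)[0,:2].round(4),ray([raw(v)],c,.03)[0,:2].round(4))
    print('stud',ray([raw((525,222))],c,.062))
E
```

```text
w5 [(73.0, 64.15, 24), (85.2, 56.24, 17), (97.6, 48.02, 13), (109.2, 40.13, 13), (121.0, 32.05, 16), (132.6, 24.06, 9), (144.0, 16.0, 10), (155.0, 8.03, 13), (166.0, 0.0, 28)]
NR [158.7 245.5] [159.1 245.5] [80, 77, 4574] [ 0.4703 -0.1197] [ 0.4707 -0.1196]
FL [486.7 213.8] [487.9 214.3] [82, 79, 5127] [0.6749 0.061 ] [0.676  0.0613]
NL [320.1  28. ] [320.7  27.9] [98, 60, 4470] [0.4862 0.0903] [0.4865 0.0906]
stud [[0.60149065 0.04830073 0.062     ]]
w6 [(62.2, 77.85, 26), (68.8, 73.53, 20), (93.0, 57.7, 4), (109.4, 46.67, 23), (120.8, 38.8, 10), (132.4, 30.81, 10), (144.0, 22.62, 9), (155.0, 14.66, 16), (166.0, 6.65, 9), (175.0, 0.0, 29)]
NL [140.6 231.3] [140.7 231.1] [80, 81, 4899] [0.4878 0.0888] [0.4879 0.0889]
FR [486.5 264.1] [487.1 263.9] [78, 73, 4270] [ 0.6584 -0.1475] [ 0.6589 -0.1478]
FL [315.3  65.7] [315.9  65.5] [89, 58, 4181] [0.6768 0.0623] [0.6772 0.062 ]
stud [[ 0.66699872 -0.04297532  0.062     ]]
```

```bash

python3 -m jog '[[0.4,[0,0,0],[0,0,-1]],[0.4,[0,0,0],[0,0,-1]],[0.4,[0,0,0],[0,0,-1]],[0.4,[0,0,0],[0,0,-1]],[0.4,[0,0,0],[0,0,-1]],[0.4,[0,0,0],[0,0,-1]],[0.4,[0,0,0],[0,0,-1]],[0.4,[0,0,0],[0,0,-1]],[0.4,[0,0,0],[0,0,-1]],[0.4,[0,0,0],[0,0,-1]]]' 40 >/dev/null
python3 -m jog '[[0.4,[0,0,0],[0,0,-1]],[0.4,[0,0,0],[0,0,-1]],[0.4,[0,0,0],[0,0,-1]],[0.4,[0,0,0],[0,0,-1]],[0.4,[0,0,0],[0,0,-1]],[0.4,[0,0,0],[0,0,-1]],[0.4,[0,0,0],[0,0,-1]],[0.4,[0,0,0],[0,0,-1]],[0.4,[0,0,0],[0,0,-1]],[0.4,[0,0,0],[0,0,-1]]]' 40 >/dev/null
python3 - <<'E'
from h import *
plan((.667,-.0435,.10),175.6,14)
E
```

```text
t 24.85 p [ 0.5668 -0.0234  0.1237] yaw 124.81 pitch -1.89 F [-0.7 -0.9  0.7] w 0.602
[-0.21, 0.2, 0.06] [-0.0, -0.04, -0.91]
[-0.22, 0.19, 0.06] [-0.0, -0.04, -0.91]
[-0.24, 0.17, 0.06] [-0.0, -0.04, -0.91]
[-0.25, 0.16, 0.06] [-0.0, -0.04, -0.91]
[-0.26, 0.14, 0.06] [-0.0, -0.04, -0.91]
[-0.26, 0.13, 0.06] [-0.0, -0.04, -0.91]
[-0.27, 0.11, 0.06] [-0.0, -0.04, -0.91]
[-0.28, 0.09, 0.06] [-0.0, -0.04, -0.91]
[-0.28, 0.07, 0.06] [-0.0, -0.04, -0.91]
[-0.29, 0.06, 0.06] [-0.0, -0.04, -0.91]
[-0.29, 0.04, 0.06] [-0.0, -0.04, -0.91]
[-0.29, 0.02, 0.07] [-0.0, -0.04, -0.91]
[-0.29, 0.0, 0.07] [-0.0, -0.04, -0.91]
[-0.29, -0.02, 0.07] [-0.0, -0.04, -0.91]
```

```bash

python3 -m jog '[[0.4,[-0.21,0.2,0],[0,-0.04,-0.95]],[0.4,[-0.22,0.19,0],[0,-0.04,-0.95]],[0.4,[-0.24,0.17,0],[0,-0.04,-0.95]],[0.4,[-0.25,0.16,0],[0,-0.04,-0.95]],[0.4,[-0.26,0.14,0],[0,-0.04,-0.95]],[0.4,[-0.27,0.12,0],[0,-0.04,-0.95]],[0.4,[-0.28,0.1,0],[0,-0.04,-0.95]],[0.4,[-0.28,0.08,0],[0,-0.04,-0.95]],[0.4,[-0.29,0.06,0],[0,-0.04,-0.95]],[0.4,[-0.29,0.05,0],[0,-0.04,-0.95]]]' 40 >/dev/null
python3 - <<'E'
from h import *
plan((.667,-.0435,.09),175.6,6)
E
```

```text
t 25.85 p [ 0.6315 -0.0373  0.1071] yaw 164.49 pitch -2.07 F [ 0.  -0.5 -0. ] w 0.599
[-0.24, 0.02, 0.11] [-0.01, -0.09, -0.46]
[-0.24, 0.02, 0.11] [-0.01, -0.09, -0.46]
[-0.24, 0.01, 0.11] [-0.01, -0.09, -0.46]
[-0.24, 0.0, 0.11] [-0.01, -0.09, -0.46]
[-0.24, -0.01, 0.11] [-0.01, -0.09, -0.46]
[-0.24, -0.02, 0.11] [-0.01, -0.09, -0.46]
```

```bash

python3 -m jog '[[0.4,[-0.24,0.02,0],[0,-0.09,-0.46]],[0.4,[-0.24,0.02,0],[0,-0.09,-0.46]],[0.4,[-0.24,0.01,0],[0,-0.09,-0.46]],[0.4,[-0.24,0,0],[0,-0.09,-0.46]],[0.4,[-0.24,-0.01,0],[0,-0.09,-0.46]],[0.4,[-0.24,-0.02,0],[0,-0.09,-0.46]],[0.4,[0,0,0],[0,0,0]],[0.4,[0,0,0],[0,0,0]],[0.4,[0,0,0],[0,0,0]],[0.4,[0,0,0],[0,0,0]]]' 40 >/dev/null
python3 - <<'E'
from h import *
import pickle
plan((.667,-.0435,.042),175.6,5)
c=cam('wrist'); pickle.dump(c,open('w7.pkl','wb')); print(proj([[.667,-.0435,.062],[.667,-.0435,.03]],c))
c=cam('scene'); pickle.dump(c,open('s7.pkl','wb'))
E
```

```text
t 26.85 p [ 0.6611 -0.0431  0.0931] yaw 175.97 pitch -1.16 F [ 1.  -0.1  0. ] w 0.597
[-0.06, 0.0, 0.41] [-0.01, -0.06, 0.02]
[-0.05, 0.0, 0.41] [-0.01, -0.06, 0.02]
[-0.05, 0.0, 0.41] [-0.01, -0.06, 0.02]
[-0.05, 0.0, 0.41] [-0.01, -0.06, 0.02]
[-0.05, 0.0, 0.41] [-0.01, -0.06, 0.02]
[[318.9138231  284.68160119]
 [319.30527782 264.77992916]]
```

```bash

python3 -m jog '[[0.4,[-0.06,0,0.4],[0,-0.06,0]],[0.4,[-0.06,0,0.44],[0,-0.06,0]],[0.4,[-0.05,0,0.44],[0,-0.06,0]],[0.4,[-0.05,0,0.44],[0,-0.06,0]],[0.4,[-0.03,0,0.4],[0,-0.06,0]],[0.4,[0,0,0],[0,0,0]],[0.4,[0,0,0],[0,0,0]],[0.4,[0,0,0],[0,0,0]],[0.4,[0,0,0],[0,0,0]],[0.4,[0,0,0],[0,0,0]]]' 40 >/dev/null
python3 - <<'E'
from h import *
plan((.667,-.0435,.036),175.6,2)
E
```

```text
t 27.95 p [ 0.6669 -0.0438  0.0353] yaw 175.97 pitch 0.16 F [-0.1  0.5 -0. ] w 0.598
[-0.0, 0.01, -0.01] [-0.04, 0.02, 0.05]
[-0.0, 0.01, -0.01] [-0.04, 0.02, 0.05]
```

Now I'll close on the stud with a moderate force.

```bash

python3 -m jog '[[0.6,[0,0,0],[0,0,0]],[0.7,[0,0,0],[0,0,0]],[0.8,[0,0,0],[0,0,0]],[0.9,[0,0,0],[0,0,0]],[1,[0,0,0],[0,0,0]],[1,[0,0,0],[0,0,0]],[1,[0,0,0],[0,0,0]],[1,[0,0,0],[0,0,0]],[1,[0,0,0],[0,0,0]],[1,[0,0,0],[0,0,0]]]' 40
python3 -m jog '[[1,[0,0.05,0],[0,0,0]],[1,[0,0.05,0],[0,0,0]],[1,[0,0.05,0],[0,0,0]],[1,[0,0.05,0],[0,0,0]],[1,[0,0.05,0],[0,0,0]],[1,[0,0.05,0],[0,0,0]],[1,[0,0.05,0],[0,0,0]],[1,[0,0.05,0],[0,0,0]],[1,[0,0,0],[0,0,0]],[1,[0,0,0],[0,0,0]]]' 40
```

```text
t: 28.95
position: [0.6678, -0.0444, 0.0367]
tcp_rot: [[-0.997, 0.072, 0.005], [0.072, 0.997, -0.006], [-0.005, -0.005, -1.0]]
force: [0.1, -0.3, 0.3]
gripper_width: 0.155
t: 29.95
position: [0.6678, -0.0445, 0.0367]
tcp_rot: [[-0.997, 0.078, 0.003], [0.078, 0.997, -0.022], [-0.005, -0.021, -1.0]]
force: [-0.6, -1.8, -0.5]
gripper_width: 0.156
```

```bash

python3 -m jog '[[1,[0,0.15,0],[0,0,0]],[1,[0,0.15,0],[0,0,0]],[1,[0,0.15,0],[0,0,0]],[1,[0,0.15,0],[0,0,0]],[1,[0,0.15,0],[0,0,0]],[1,[0,0.15,0],[0,0,0]],[1,[0,0.15,0],[0,0,0]],[1,[0,0.15,0],[0,0,0]],[1,[0,0.15,0],[0,0,0]],[1,[0,0.15,0],[0,0,0]]]' 60
```

```text
t: 30.95
position: [0.6688, -0.0312, 0.0368]
tcp_rot: [[-0.996, 0.092, -0.0], [0.092, 0.994, -0.062], [-0.005, -0.062, -0.998]]
force: [-1.0, -10.6, 1.7]
gripper_width: 0.149
```

```bash

python3 -m jog '[[1,[0,0,0],[0,0,0]],[0.7,[0,0,0],[0,0,0]],[0.5,[0,0,0],[0,0,0]],[0.4,[0,0,0],[0,0,0]],[0.4,[0,0,-0.4],[0,0,0]],[0.4,[0,0,-0.9],[-0.2,0,0]],[0.4,[0,0,-0.9],[-0.2,0,0]],[0.4,[0,0,-0.9],[-0.2,0,0]],[0.4,[0,0,-0.9],[-0.2,0,0]],[0.4,[0,0,0],[0,0,0]]]' 60
python3 - <<'E'
from meas import *
c=cam('wrist'); pickle.dump(c,open('w8.pkl','wb'))
P=dict(NL=(.4862,.088),NR=(.4703,-.1205),FL=(.6765,.07),FR=(.6595,-.139),bar=(.64,.038),grip=(.571,-.032))
for k,v in P.items(): print(k,proj([[*v,.03]],c).round(1))
c=cam('top'); pickle.dump(c,open('top8.pkl','wb'))
for k,v in P.items(): print(k,proj([[*v,.03]],c).round(1))
E
```

```text
t: 31.95
position: [0.6686, -0.0235, 0.1423]
tcp_rot: [[-0.996, 0.088, 0.004], [0.088, 0.996, -0.003], [-0.005, -0.003, -1.0]]
force: [0.7, -0.6, -0.0]
gripper_width: 0.6
NL [[465.3 -49.2]]
NR [[145.5 -43.2]]
FL [[437.1 232.5]]
FR [[175. 234.]]
bar [[396.1 190.4]]
grip [[295.4 103. ]]
NL [[268.2 264.3]]
NR [[381.4 269.3]]
FL [[276.1 165.9]]
FR [[385.9 170.6]]
bar [[293.2 183.6]]
grip [[331.3 217.7]]
```

```bash
cat >> meas.py <<'E'
def rect(c,o,u,na,nb,z,s=.00025):
    u=np.array(u)/np.linalg.norm(u); v=np.array([-u[1],u[0]]); a,b=np.meshgrid(np.arange(na[0],na[1],s),np.arange(-nb,nb,s),indexing='ij')
    W=np.stack([o[0]+a*u[0]+b*v[0],o[1]+a*u[1]+b*v[1],np.full(a.shape,z)],-1)
    m=proj(W.reshape(-1,3),c).reshape(*a.shape,2).astype(np.float32)
    return cv2.remap(c[0],m[...,0],m[...,1],cv2.INTER_CUBIC).astype(float).mean(2)
def ruleticks(c,o,u,na=(.02,.17),z=.04):
    r=rect(c,o,u,na,.02,z); prof=r[:,40:120]
    # centre: per-position bright centre -> use median column of tick darkness
    g=r[:,72:89].mean(1); h=cv2.GaussianBlur(g.reshape(-1,1),(1,61),0).ravel()-g
    pk,_=find_peaks(h,prominence=10,distance=15)
    out=[]
    for p in pk:
        q=np.minimum(r[max(p-16,0)],r[min(p+16,len(r)-1)])-r[max(p-2,0):p+3].min(0); out.append((round(na[0]*1e3+p*.25,2),int((q>15).sum()*.25),round(h[p])))
    return r,out
E
python3 - <<'E'
from meas import *
c=pickle.load(open('w8.pkl','rb')); NR=np.array([.4815,-.1117]);
for dy in (0,.003):
  FL=np.array([.6665,.063+dy]); u=FL-NR; u/=np.linalg.norm(u); r,out=ruleticks(c,NR+.12*u,u); print(out)
cv2.imwrite('pics/r8.png',r)
for a in (60,200,320,440): print(r[a,::4].round(0).astype(int).tolist())
c6=pickle.load(open('w6.pkl','rb')); u=np.array([.1837,.1627]); u/=np.linalg.norm(u); r,out=ruleticks(c6,NR+.12*u,u); print('w6',out)
E
```

```text
[(np.float64(28.75), 0, 45), (np.float64(65.25), 9, 23), (np.float64(73.0), 6, 26), (np.float64(81.0), 6, 23), (np.float64(89.25), 10, 38), (np.float64(97.25), 7, 23), (np.float64(105.25), 6, 19), (np.float64(113.25), 6, 25), (np.float64(121.25), 11, 60), (np.float64(132.25), 0, 0), (np.float64(148.0), 10, 59), (np.float64(157.5), 0, 11)]
[(np.float64(28.75), 0, 45), (np.float64(65.25), 9, 25), (np.float64(73.0), 6, 37), (np.float64(81.0), 6, 34), (np.float64(89.25), 10, 35), (np.float64(97.25), 7, 36), (np.float64(105.25), 6, 35), (np.float64(113.25), 6, 41), (np.float64(121.25), 11, 51), (np.float64(135.75), 3, 1), (np.float64(148.0), 10, 55), (np.float64(157.5), 0, 11)]
[91, 90, 91, 92, 94, 93, 93, 92, 92, 91, 96, 123, 121, 121, 120, 119, 122, 120, 118, 117, 116, 115, 116, 115, 117, 117, 119, 119, 118, 118, 121, 118, 88, 87, 88, 87, 88, 89, 90, 91]
[86, 87, 86, 87, 87, 88, 87, 89, 90, 90, 93, 94, 95, 93, 89, 112, 111, 112, 109, 109, 111, 111, 109, 108, 112, 114, 112, 109, 83, 93, 92, 92, 91, 92, 92, 92, 93, 93, 93, 94]
[64, 88, 99, 98, 95, 93, 98, 125, 166, 138, 98, 95, 99, 89, 85, 110, 112, 115, 109, 110, 110, 110, 109, 109, 111, 113, 113, 109, 86, 84, 86, 86, 85, 83, 81, 102, 155, 148, 147, 149]
[195, 182, 130, 89, 79, 84, 86, 86, 84, 79, 172, 198, 194, 195, 148, 187, 191, 192, 188, 189, 187, 186, 188, 184, 187, 188, 188, 177, 123, 206, 195, 192, 192, 191, 192, 192, 192, 192, 191, 191]
w6 [(np.float64(26.75), 22, 68), (np.float64(55.75), 1, 0), (np.float64(64.0), 21, 72), (np.float64(70.5), 8, 70), (np.float64(74.5), 0, -5), (np.float64(78.5), 11, 73), (np.float64(86.5), 6, 52), (np.float64(94.75), 7, 50), (np.float64(102.75), 10, 49), (np.float64(110.5), 21, 53), (np.float64(122.75), 1, 0), (np.float64(137.5), 5, 42), (np.float64(142.25), 0, 42), (np.float64(150.25), 0, 11)][ WARN:0@1.008] global loadsave.cpp:1063 imwrite_ Unsupported depth image for selected encoder is fallbacked to CV_8U.
```

```bash

python3 -m jog '[[0.4,[-0.4,0.35,-0.03],[0,0,0]],[0.4,[-0.5,0.45,-0.03],[0,0,0]],[0.4,[-0.5,0.45,-0.03],[0,0,0]],[0.4,[-0.4,0.3,-0.03],[0,0,0]],[0.4,[0,0,0],[0,0,0]],[0.4,[0,0,0],[0,0,0]],[0.4,[0,0,0],[0,0,0]],[0.4,[0,0,0],[0,0,0]],[0.4,[0,0,0],[0,0,0]],[0.4,[0,0,0],[0,0,0]]]' 60
python3 - <<'E'
from meas import *
c=cam('wrist'); pickle.dump(c,open('w9.pkl','wb')); NR=np.array([.4815,-.1117]); print(c[4])
FL=np.array([.6665,.0655]); u=FL-NR; u/=np.linalg.norm(u); r,out=ruleticks(c,NR+.12*u,u); print([(float(a),b) for a,b,_ in out])
print('barend prof 60-76mm',r[160:224,72:89].mean(1).round(0).astype(int).tolist())
print('sides',r[160:200:2,44:52].mean(1).round(0).astype(int).tolist(),r[160:200:2,108:116].mean(1).round(0).astype(int).tolist())
c=pickle.load(open('w6.pkl','rb'));print(c[4]);u=np.array([.1837,.1627]); u/=np.linalg.norm(u); r,out=ruleticks(c,NR+.12*u,u);print('w6',r[160:200,72:89].mean(1).round(0).astype(int).tolist())
E
```

```text
t: 33.05
position: [0.7068, 0.012, 0.1302]
tcp_rot: [[-0.996, 0.088, -0.022], [0.088, 0.996, -0.005], [0.022, -0.007, -1.0]]
force: [-0.4, -0.2, -0.0]
gripper_width: 0.594
[0.6360064  0.02013874 0.27318362]
[(27.5, 22), (38.75, 0), (53.25, 0), (64.5, 24), (72.75, 6), (80.75, 6), (88.75, 10), (97.0, 6), (105.0, 6), (113.0, 11), (121.0, 16), (138.0, 3), (147.5, 5), (151.75, 2), (160.25, 4)]
barend prof 60-76mm [119, 118, 119, 119, 119, 119, 119, 119, 119, 120, 120, 120, 119, 114, 105, 92, 76, 62, 55, 58, 70, 85, 98, 107, 111, 111, 111, 110, 110, 110, 110, 109, 109, 109, 109, 109, 109, 110, 109, 109, 109, 110, 110, 110, 111, 111, 111, 107, 100, 88, 77, 72, 75, 85, 97, 105, 110, 111, 111, 110, 109, 109, 110, 110]
sides [122, 122, 122, 122, 122, 123, 121, 108, 78, 52, 60, 82, 94, 96, 95, 95, 95, 95, 95, 95] [121, 121, 120, 120, 121, 122, 121, 106, 77, 61, 78, 94, 98, 98, 98, 98, 97, 97, 97, 97]
[0.63874305 0.02371317 0.29294414]
w6 [191, 191, 191, 191, 191, 191, 191, 192, 194, 195, 194, 194, 191, 175, 146, 116, 106, 128, 159, 187, 195, 193, 193, 193, 191, 190, 190, 190, 190, 190, 190, 190, 190, 191, 192, 194, 194, 190, 186, 176]
```

```bash
python3 - <<'E'
from h import *
plan((.6680,-.0305,.095),175.6,5)
E
```

```text
t 33.1 p [0.7069 0.012  0.1303] yaw 174.94 pitch -1.23 F [-0.1 -0.5  0.1] w 0.602
[0.27, -0.36, 0.29] [-0.02, -0.06, -0.03]
[0.28, -0.36, 0.29] [-0.02, -0.06, -0.03]
[0.28, -0.36, 0.29] [-0.02, -0.06, -0.03]
[0.28, -0.36, 0.29] [-0.02, -0.06, -0.03]
[0.28, -0.36, 0.28] [-0.02, -0.06, -0.03]
```

```bash

python3 -m jog '[[0.4,[0.28,-0.36,0.15],[-0.02,-0.06,-0.03]],[0.4,[0.28,-0.36,0.2],[-0.02,-0.06,-0.03]],[0.4,[0.28,-0.36,0.2],[-0.02,-0.06,-0.03]],[0.4,[0.28,-0.36,0.2],[-0.02,-0.06,-0.03]],[0.4,[0.28,-0.36,0.2],[-0.02,-0.06,-0.03]],[0.4,[0.1,-0.1,0],[0,0,0]],[0.4,[0,0,0],[0,0,0]],[0.4,[0,0,0],[0,0,0]],[0.4,[0,0,0],[0,0,0]],[0.4,[0,0,0],[0,0,0]]]' 60 >/dev/null
python3 - <<'E'
from h import *
plan((.6680,-.0305,.036),175.6,5)
E
```

```text
t 34.1 p [ 0.6666 -0.0334  0.1098] yaw 175.58 pitch 0.43 F [-0.5  0.2 -1.1] w 0.601
[-0.0, 0.02, 0.59] [0.0, 0.02, -0.0]
[-0.01, 0.02, 0.59] [0.0, 0.02, -0.0]
[-0.01, 0.02, 0.59] [0.0, 0.02, -0.0]
[-0.01, 0.02, 0.59] [0.0, 0.02, -0.0]
[-0.01, 0.02, 0.59] [0.0, 0.02, -0.0]
```

```bash

python3 -m jog '[[0.4,[0,0.02,0.5],[0,0.02,0]],[0.4,[0,0.02,0.6],[0,0.02,0]],[0.4,[0,0.02,0.6],[0,0.02,0]],[0.4,[0,0.02,0.6],[0,0.02,0]],[0.4,[0,0.02,0.5],[0,0.02,0]],[0.4,[0,0,0],[0,0,0]],[0.8,[0,0,0],[0,0,0]],[1,[0,0,0],[0,0,0]],[1,[0,0,0],[0,0,0]],[1,[0,0,0],[0,0,0]]]' 60
python3 -m jog '[[1,[0,0,0],[0,0,0]],[1,[0,0,0],[0,0,0]],[1,[0,0,0],[0,0,0]],[1,[0,0,0],[0,0,0]],[1,[0,0,0],[0,0,0]],[1,[0,0,0],[0,0,0]],[1,[0,0,0],[0,0,0]],[1,[0,0,0],[0,0,0]],[1,[0,0,0],[0,0,0]],[1,[0,0,0],[0,0,0]]]' 60
```

```text
t: 35.1
position: [0.6686, -0.0297, 0.0342]
tcp_rot: [[-0.997, 0.076, 0.001], [0.076, 0.997, -0.0], [-0.001, -0.0, -1.0]]
force: [1.0, 0.8, -5.6]
gripper_width: 0.151
t: 36.1
position: [0.6686, -0.0297, 0.0341]
tcp_rot: [[-0.997, 0.076, 0.001], [0.076, 0.997, 0.0], [-0.001, 0.0, -1.0]]
force: [0.8, -0.7, -3.0]
gripper_width: 0.149
```

```bash
python3 - <<'E'
from meas import *
for n,x,y0,y1,zs in (('w2',319,20,190,(.150,.157,.164)),('w3',320,20,190,(.09,.097,.104))):
    c=pickle.load(open(n+'.pkl','rb'))
    for z in zs:
        r,d,w=ticks(c,x,y0,y1,z); k=[i for i in range(len(d))]; print(n,z,r.round(1).tolist(),d.round(2).tolist(),w)
c=pickle.load(open('w5.pkl','rb')); u=np.array([-.586,.81]); u/=np.linalg.norm(u); r,out=ruleticks(c,np.array([.6495,-.1365])+.12*u,u); print([(float(a),b) for a,b,_ in out]); print(r[160:215,72:89].mean(1).round(0).astype(int).tolist())
E
```

```text
w2 0.15 [33.4, 43.0, 57.6, 65.6, 81.0, 91.0, 103.6, 112.6, 125.8, 156.0, 166.2] [50.22, 46.85, 41.65, 38.77, 33.18, 29.44, 24.74, 21.27, 16.17, 4.18, 0.0] [29, 0, 18, 0, 18, 0, 18, 0, 28, 0, 29]
w2 0.157 [33.4, 43.0, 57.6, 65.6, 81.0, 91.0, 103.6, 112.6, 125.8, 156.0, 166.2] [47.75, 44.54, 39.6, 36.86, 31.55, 27.99, 23.52, 20.22, 15.37, 3.97, 0.0] [29, 0, 18, 0, 18, 0, 18, 0, 28, 0, 29]
w2 0.164 [33.4, 43.0, 57.6, 65.6, 81.0, 91.0, 103.6, 112.6, 125.8, 156.0, 166.2] [45.28, 42.24, 37.55, 34.95, 29.91, 26.54, 22.3, 19.18, 14.57, 3.77, 0.0] [29, 0, 18, 0, 18, 0, 18, 0, 28, 0, 29]
w3 0.09 [33.4, 43.0, 57.6, 66.2, 81.0, 88.8, 103.6, 117.0, 125.8, 159.0, 166.0] [48.68, 45.54, 40.66, 37.76, 32.61, 29.81, 24.48, 19.45, 16.1, 2.94, 0.0] [28, 0, 18, 0, 18, 0, 17, 0, 28, 0, 29]
w3 0.097 [33.4, 43.0, 57.6, 66.2, 81.0, 88.8, 103.6, 117.0, 125.8, 159.0, 166.0] [46.24, 43.25, 38.61, 35.86, 30.97, 28.31, 23.25, 18.47, 15.29, 2.8, 0.0] [28, 0, 18, 0, 18, 0, 17, 0, 28, 0, 29]
w3 0.104 [33.4, 43.0, 57.6, 66.2, 81.0, 88.8, 103.6, 117.0, 125.8, 159.0, 166.0] [43.79, 40.96, 36.57, 33.97, 29.34, 26.81, 22.02, 17.49, 14.48, 2.65, 0.0] [28, 0, 18, 0, 18, 0, 17, 0, 28, 0, 29]
[(27.0, 0), (48.25, 0), (64.0, 23), (72.0, 6), (80.0, 6), (88.0, 6), (96.0, 10), (104.0, 6), (112.0, 6), (120.25, 7), (128.25, 17), (140.0, 0), (154.75, 8), (159.0, 0)]
[115, 115, 115, 115, 115, 116, 116, 117, 118, 119, 118, 116, 114, 105, 88, 71, 64, 75, 94, 109, 114, 112, 111, 111, 110, 109, 109, 109, 109, 109, 109, 110, 110, 110, 110, 110, 110, 110, 110, 111, 112, 113, 112, 109, 105, 96, 81, 66, 62, 74, 95, 112, 117, 114, 112]
```

```bash

python3 -m jog '[[1,[0,-0.12,0],[0,0,0]],[1,[0,-0.12,0],[0,0,0]],[1,[0,-0.12,0],[0,0,0]],[1,[0,0,0],[0,0,0]],[1,[0,0,0],[0,0,0]],[1,[0,0,0],[0,0,0]],[1,[0,0,0],[0,0,0]],[1,[0,0,0],[0,0,0]],[1,[0,0,0],[0,0,0]],[1,[0,0,0],[0,0,0]]]' 60
```

```text
t: 37.1
position: [0.6686, -0.0296, 0.0342]
tcp_rot: [[-0.998, 0.07, 0.002], [0.07, 0.997, 0.015], [-0.001, 0.015, -1.0]]
force: [1.3, 2.7, -3.7]
gripper_width: 0.147
```

```bash

python3 -m jog '[[1,[0,-0.17,0],[0,0,0]],[1,[0,-0.17,0],[0,0,0]],[1,[0,-0.17,0],[0,0,0]],[1,[0,0,0],[0,0,0]],[1,[0,0,0],[0,0,0]],[1,[0,0,0],[0,0,0]],[1,[0,0,0],[0,0,0]],[1,[0,0,0],[0,0,0]],[1,[0,0,0],[0,0,0]],[1,[0,0,0],[0,0,0]]]' 60
```

```text
t: 38.1
position: [0.6686, -0.0296, 0.0342]
tcp_rot: [[-0.998, 0.062, 0.003], [0.062, 0.997, 0.038], [-0.001, 0.038, -0.999]]
force: [1.1, 3.1, -3.5]
gripper_width: 0.15
```

```bash

python3 -m jog '[[1,[0,-0.15,0],[0.15,0,0.1]],[1,[0,-0.2,0],[0.2,0,0.1]],[1,[0,-0.2,0],[0.25,0,0.1]],[1,[0,0,0],[0,0,0]],[1,[0,0,0],[0,0,0]],[1,[0,0,0],[0,0,0]],[1,[0,0,0],[0,0,0]],[1,[0,0,0],[0,0,0]],[1,[0,0,0],[0,0,0]],[1,[0,0,0],[0,0,0]]]' 60
```

```text
t: 39.1
position: [0.6685, -0.0303, 0.0342]
tcp_rot: [[-0.997, 0.075, 0.002], [0.075, 0.997, 0.024], [-0.001, 0.024, -1.0]]
force: [0.6, 4.7, -3.7]
gripper_width: 0.149
```

```bash

python3 -m jog '[[1,[0,-0.15,0],[0.2,0,0]],[1,[0,-0.2,0],[0.25,0,0]],[1,[0,-0.2,0],[0.25,0,0]],[1,[0,0,0],[0,0,0]],[1,[0,0,0],[0,0,0]],[1,[0,0,0],[0,0,0]],[1,[0,0,0],[0,0,0]],[1,[0,0,0],[0,0,0]],[1,[0,0,0],[0,0,0]],[1,[0,0,0],[0,0,0]]]' 60
```

```text
t: 40.1
position: [0.6685, -0.0306, 0.0341]
tcp_rot: [[-0.997, 0.072, 0.001], [0.072, 0.997, 0.007], [-0.0, 0.007, -1.0]]
force: [1.0, 2.9, -2.9]
gripper_width: 0.153
```

```bash

python3 -m jog '[[1,[0,-0.2,0],[0.1,0,0]],[1,[0,-0.27,0],[0.12,0,0]],[1,[0,-0.27,0],[0.14,0,0]],[1,[0,0,0],[0,0,0]],[1,[0,0,0],[0,0,0]],[1,[0,0,0],[0,0,0]],[1,[0,0,0],[0,0,0]],[1,[0,0,0],[0,0,0]],[1,[0,0,0],[0,0,0]],[1,[0,0,0],[0,0,0]]]' 60
```

```text
t: 41.1
position: [0.6682, -0.0341, 0.0341]
tcp_rot: [[-0.998, 0.064, 0.001], [0.064, 0.998, 0.011], [-0.0, 0.011, -1.0]]
force: [1.1, 3.9, -4.3]
gripper_width: 0.145
```

```bash

python3 -m jog '[[1,[0,0.15,0],[-0.06,0,0]],[1,[0,0.2,0],[-0.12,0,0]],[1,[0,0.15,0],[-0.1,0,0]],[1,[0,0,0],[0,0,0]],[1,[0,0,0],[0,0,0]],[1,[0,0,0],[0,0,0]],[1,[0,0,0],[0,0,0]],[1,[0,0,0],[0,0,0]],[1,[0,0,0],[0,0,0]],[1,[0,0,0],[0,0,0]]]' 60
```

```text
t: 42.1
position: [0.6683, -0.0336, 0.0342]
tcp_rot: [[-0.998, 0.07, 0.001], [0.07, 0.997, 0.007], [-0.0, 0.007, -1.0]]
force: [0.6, 0.8, -4.3]
gripper_width: 0.15
```

```bash

python3 -m jog '[[1,[0,0.15,0],[-0.06,0,0]],[1,[0,0.22,0],[-0.1,0,0]],[1,[0,0.22,0],[-0.1,0,0]],[1,[0,0,0],[0,0,0]],[1,[0,0,0],[0,0,0]],[1,[0,0,0],[0,0,0]],[1,[0,0,0],[0,0,0]],[1,[0,0,0],[0,0,0]],[1,[0,0,0],[0,0,0]],[1,[0,0,0],[0,0,0]]]' 60
```

```text
t: 43.1
position: [0.6685, -0.0306, 0.0341]
tcp_rot: [[-0.997, 0.076, 0.001], [0.076, 0.997, 0.003], [-0.0, 0.003, -1.0]]
force: [0.5, -1.2, -3.4]
gripper_width: 0.153
```

```bash

python3 -m jog '[[1,[0,-0.2,0],[0.08,0,0]],[1,[0,-0.25,0],[0.1,0,0]],[1,[0,-0.1,0],[0.1,0,0]],[1,[0,0,0],[0,0,0]],[1,[0,0,0],[0,0,0]],[1,[0,0,0],[0,0,0]],[1,[0,0,0],[0,0,0]],[1,[0,0,0],[0,0,0]],[1,[0,0,0],[0,0,0]],[1,[0,0,0],[0,0,0]]]' 60
```

```text
t: 44.1
position: [0.6684, -0.0312, 0.0341]
tcp_rot: [[-0.998, 0.07, 0.001], [0.07, 0.998, 0.009], [-0.0, 0.009, -1.0]]
force: [-0.2, 2.0, -3.0]
gripper_width: 0.152
```

```bash

python3 -m jog '[[1,[0,-0.2,0],[0.1,0,0]],[1,[0,-0.25,0],[0.12,0,0]],[1,[0,-0.1,0],[0.12,0,0.1]],[1,[0,0,0],[0,0,0]],[1,[0,0,0],[0,0,0]],[1,[0,0,0],[0,0,0]],[1,[0,0,0],[0,0,0]],[1,[0,0,0],[0,0,0]],[1,[0,0,0],[0,0,0]],[1,[0,0,0],[0,0,0]]]' 60
```

```text
t: 45.1
position: [0.6683, -0.0327, 0.0341]
tcp_rot: [[-0.998, 0.07, 0.001], [0.07, 0.998, 0.01], [-0.0, 0.01, -1.0]]
force: [1.5, 3.0, -2.7]
gripper_width: 0.146
```

```bash

python3 -m jog '[[0.7,[0,0,0],[0,0,0]],[0.5,[0,0,0],[0,0,0]],[0.4,[0,0,0],[0,0,0]],[0.4,[0,0,-0.6],[0.1,0,0]],[0.4,[0,0,-1],[0,0,0]],[0.4,[-0.2,0.3,-1],[0,0,0]],[0.4,[-0.4,0.45,-1],[0,0,0]],[0.4,[-0.4,0.45,-0.5],[0,0,0]],[0.4,[-0.4,0.4,0],[0,0,0]],[0.4,[0,0,0],[0,0,0]]]' 60
python3 - <<'E'
from meas import *
c=cam('wrist'); pickle.dump(c,open('w10.pkl','wb')); NR=np.array([.4815,-.1117]); print(c[4])
FL=np.array([.6665,.0635]); u=FL-NR; u/=np.linalg.norm(u); r,out=ruleticks(c,NR+.12*u,u); print([(float(a),b) for a,b,_ in out])
print(r[150:200,72:89].mean(1).round(0).astype(int).tolist())
E
```

```text
t: 46.1
position: [0.7084, 0.0015, 0.1454]
tcp_rot: [[-0.997, 0.072, 0.007], [0.072, 0.997, -0.001], [-0.007, -0.001, -1.0]]
force: [-0.9, 0.2, -0.1]
gripper_width: 0.597
[0.63328071 0.00781188 0.28622995]
[(27.5, 22), (33.25, 0), (38.25, 0), (64.25, 21), (70.75, 6), (79.0, 6), (87.0, 10), (95.0, 6), (103.0, 6), (111.0, 11), (119.0, 15), (145.75, 10), (149.5, 2), (154.75, 1)]
[117, 117, 117, 117, 117, 117, 117, 117, 117, 117, 117, 117, 117, 117, 117, 117, 117, 117, 118, 118, 119, 119, 118, 115, 108, 99, 90, 86, 88, 95, 102, 107, 110, 110, 109, 109, 108, 108, 109, 109, 109, 109, 109, 109, 109, 109, 110, 111, 111, 108]
```

```bash

python3 -m jog '[[0.4,[0.3,-0.25,-0.6],[0,0,0]],[0.4,[0.35,-0.3,-0.8],[0,0,0]],[0.4,[0.35,-0.3,-0.8],[0,0,0]],[0.4,[0.35,-0.3,-0.8],[0,0,0]],[0.4,[0.35,-0.3,-0.8],[0,0,0]],[0.4,[0.35,-0.3,-0.8],[0,0,0]],[0.4,[0,0,0],[0,0,0]],[0.4,[0,0,0],[0,0,0]],[0.4,[0,0,0],[0,0,0]],[0.4,[0,0,0],[0,0,0]]]' 60
python3 - <<'E'
from meas import *
c=cam('wrist'); pickle.dump(c,open('w11.pkl','wb'))
G=dict(NL=(.487,.088),NR=(.4705,-.1205),FL=(.676,.072),FR=(.6595,-.138)); P={}
for k,v in G.items():
    q=proj([[*v,.03]],c)[0]
    try: q2,sz=circ(c,q); P[k]=ray([q2],c,.03)[0,:2]; print(k,q.round(1),q2.round(1),sz,P[k].round(4))
    except Exception as e: print(k,q,e)
E
```

```text
t: 47.15
position: [0.6392, -0.0478, 0.2656]
tcp_rot: [[-0.997, 0.079, -0.006], [0.079, 0.997, -0.005], [0.006, -0.005, -1.0]]
force: [0.1, 0.5, -0.7]
gripper_width: 0.602
NL [440.4  49.3] [441.   49.5] [65, 74, 3507] [0.4873 0.0886]
NR [237.   48.9] [234.9  46.4] [43, 57, 1215] [ 0.4679 -0.1223]
FL [424.3 227.4] [426.5 229.2] [40, 42, 879] [0.6784 0.0746]
FR [245.3 227.2] [246.8 226.6] [59, 56, 2256] [ 0.659  -0.1362]
```

The three checks agree that the far rail is within tolerance: about −0.65 mm by the rule's scale, −0.7 mm by stud travel and +0.3 mm by the corner circles. The arm is clear, so I'm handing in.

```bash
python3 -c "
from h import *
o=env.get_obs(); print(o['t'],o['position'],o['force'])
print(ticket.close_job())"
```

```text
47.2 [ 0.63911585 -0.0477047   0.26540011] [-0.04305803 -0.12272295 -0.1795498 ]
the job is handed in; nothing more can be done
None
```

I checked both diagonals with the rule, shifted the far rail by its stud until they matched, and handed the job in at 47 s. The rule lies across the near-right to far-left diagonal with nothing held.

- **Lengths:** By the rule's scale the first diagonal was about 17.4 mm longer than the second, which put the far rail about 12.3 mm too far right. The first push overshot, so I nudged the rail back and forth until it sat close to square.
- **Last checks of the remaining shift:**

| Method | Remaining shift |
|---|---|
| Rule's scale | about −0.65 mm |
| Stud travel measured by the arm | about −0.7 mm |
| Corner circles in the wrist camera | about +0.3 mm |

  The limit is ±1.5 mm. These three differ by about 1 mm, which is within what I could measure.
- **Disagreements earlier:** My first corner picks in the top picture gave about −9 mm, and circles in the same picture gave about −13.6 mm. I relied on the rule instead. After the overshoot, stud travel read about 1 mm more than the rule.
- **Not confirmed directly:** I had used all 12 pictures, so I judged the rule's final seating from its scale reading and did not look at the feet. I also did not look at the heat sink or the screwdriver again at the end. The heat sink looked undisturbed in the last picture I viewed, before the rail was shifted, and I made no contact near either of them afterwards.

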